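# Load the jewellery rinse station

## Task

Load the rinse station: first lower the splash guard fully by its handle, then hook every dipping basket that stands on the bench onto the rail at the loading part, to the left of the black mark as the robot sees it, and slide it along the rail, without lifting it off, until the whole basket is to the right of the mark. When all baskets hang level there and with the guard still down, raise the guard fully again; leave the other things on the bench where they are.

Things in the scene. Friction and masses are not known exactly. Their poses are not given: they have to be found in the camera images.
- station: rinse station, fixed: steel drip tray 220 (x) x 450 (y), rim 45 high, x = -130 to +90. Origin on the bench under the rail's middle; y runs along the rail (left), x across it, away from the robot. At x = -122 two posts (y = +-214, 280 high) guide the splash guard, behind a grey apron 135 high. A copper spray pipe runs at x = +75, 90 high, y -170 to +30
- rail_mid (a point): middle of the rail, on its axis, 200 above the bench: steel rod 10 thick along station y, between end collars (22 thick) whose inner faces are at station y = -186 and +186. Loading part: y +60 (the mark) to +186. Spray part: y +60 to -186
- mark (a point): the 10 wide black band round the rail, its middle (a black pin on the tray's far rim stands level with it): a point on the rail's axis, at station y = +60. Loading part on its +y side, spray part on its -y side
- guard (a joint): vertical sliding splash guard (clear panel) on the robot's side of the rail: 0 = fully lowered, 0.12 m = fully raised against its stop; starts somewhere raised; stays where it is left (friction 8 N, weight 4 N: about 12 N to raise, 4 N to lower, plus some damping)
- guard_handle (a point): centre of the guard's black handle bar, 12 thick (station x) x 110 long (station y) x 18 high, to pinch across station x from above; 165 above the bench with the guard fully lowered, 285 fully raised; at station x = -120, y = 0
- basket1: steel dipping basket, 160 g, rings in it fixed. Origin: centre of underside, z up; stands upright on the bench at the start, hangs level by itself with its x across the rail (either way round). Tub 56 (x) x 46 (y) x 29 high; a flat stem at x = -18 rises to a hook with a black grip tab on top. May be absent (None)
- basket1_hook (a point): seat of basket1's hook, 120 above its underside at x = y = 0: lies on the rail's axis when hung. Hook opens down, in the x-z plane, 14 wide: inverted V between stem (x = -18) and tip (x = +18, down to 23 below the seat), throat 31. The tub is under the hook, so bring the hook over the rail sideways, stem last. Grip tab 10 (x) x 20 (y), from 7 to 47 above the seat, to pinch across x from above
- basket2: like basket1: steel dipping basket, 160 g, rings in it fixed. Origin: centre of underside, z up; stands upright on the bench at the start, hangs level by itself with its x across the rail (either way round). Tub 56 (x) x 46 (y) x 29 high; a flat stem at x = -18 rises to a hook with a black grip tab on top. May be absent (None)
- basket2_hook (a point): seat of basket2's hook, 120 above its underside at x = y = 0: lies on the rail's axis when hung. Hook opens down, in the x-z plane, 14 wide: inverted V between stem (x = -18) and tip (x = +18, down to 23 below the seat), throat 31. The tub is under the hook, so bring the hook over the rail sideways, stem last. Grip tab 10 (x) x 20 (y), from 7 to 47 above the seat, to pinch across x from above
- basket3: like basket1: steel dipping basket, 160 g, rings in it fixed. Origin: centre of underside, z up; stands upright on the bench at the start, hangs level by itself with its x across the rail (either way round). Tub 56 (x) x 46 (y) x 29 high; a flat stem at x = -18 rises to a hook with a black grip tab on top. May be absent (None)
- basket3_hook (a point): seat of basket3's hook, 120 above its underside at x = y = 0: lies on the rail's axis when hung. Hook opens down, in the x-z plane, 14 wide: inverted V between stem (x = -18) and tip (x = +18, down to 23 below the seat), throat 31. The tub is under the hook, so bring the hook over the rail sideways, stem last. Grip tab 10 (x) x 20 (y), from 7 to 47 above the seat, to pinch across x from above
- basket4: like basket1: steel dipping basket, 160 g, rings in it fixed. Origin: centre of underside, z up; stands upright on the bench at the start, hangs level by itself with its x across the rail (either way round). Tub 56 (x) x 46 (y) x 29 high; a flat stem at x = -18 rises to a hook with a black grip tab on top. May be absent (None)
- basket4_hook (a point): seat of basket4's hook, 120 above its underside at x = y = 0: lies on the rail's axis when hung. Hook opens down, in the x-z plane, 14 wide: inverted V between stem (x = -18) and tip (x = +18, down to 23 below the seat), throat 31. The tub is under the hook, so bring the hook over the rail sideways, stem last. Grip tab 10 (x) x 20 (y), from 7 to 47 above the seat, to pinch across x from above
- third_hand: bystander: third-hand stand with black round base 68 across, 85 high, tweezers leaning out; origin at underside centre
- soldering_disc: bystander: white ceramic soldering disc 80 across, 14 thick
- glass_bowl: bystander: empty glass bowl 110 across, 45 high
Not all that is in view belongs to the job. Leave any blue or green look-alike of the basket1 alone. What is shaped like the basket2 but green is not meant.

How it is judged:
By the outcome, as a careful person would: the job done as asked, in the order asked, and still so for the second after the job is handed in, with the robot touching nothing.
Of basket1, basket2, basket3, basket4 only 3 to 4 are there at a start; the rules pass over those that are not, and their reading is None.
At some moment in a run one of basket1, basket2, basket3, basket4 may be knocked a few centimetres aside while the robot is not near it.
It also fails if it takes over 210 s, if anything falls off the work surface, if the arm or the gripper's body presses on something with over 40 N, if the wrist force passes 120 N, or if a joint passes its speed limit or range.

## Robot

A 6-joint arm with a two-finger parallel gripper is mounted at the origin on the work surface. World frame = base frame: x ahead of the robot, y to its left, z up, the work surface at z = 0. Lengths are in m, angles in rad, forces in N, time in s.
With the tool pointing down it reaches from about 0.325 to 0.775 m from the base axis. Payload 9.3 kg.
Tool frame: the origin (TCP) lies on the mounting face of the last link; the fingertips stand tip_reach ahead of it and the grasp point (between the pads) lies 155 mm ahead of it (tip_reach is the distance from the TCP to the fingertips, in m); z points along the fingers, y is the direction in which the jaws open and shut (so a half turn about z gives the same grasp; the last joint's range is limited). The gripper opens to 85 mm and grips with 20 to 120 N. Pads are 22 mm wide; open, the fingers measure 114 mm over their backs; the gripper's body (76 mm by 85 mm) begins 54 mm behind the grasp point. The pads swing forward as they close: fully open they stand 13 mm farther back than shut.
Start: joints at [-1.486, 0.259, 0.021, 1.334, 0, 1.418], TCP at [0.13, -0.535, 0.405] pointing down, gripper open.
Joint ranges: [-3.04, 3.04], [-0.91, 1.82], [-1.04, 1.36], [-1.92, 1.95], [-1.52, 1.45], [-3.14, 3.14]. Speed limits (rad/s): [2.22, 2.22, 2.79, 3.14, 3.14, 3.14].

## Interface

Orientations are given as a unit quaternion [x, y, z, w].
In Python, from workcell import sense, snapshot, close_job, tip_reach gives the robot as it stands. The module is installed in compiled form; this text tells all that it offers.
- The arm moves only by the tool servo_tool, never from a script. Its argument "motion" is a list of rows, each a list of 5 numbers: the gripper command: -1 is fully open, 1 is shut, values between are in proportion, then the shift along the tool's x, y, z in mm, then the turn about the tool's z in degrees. A call has 1 to 5 rows; each row is the pose to reach, as a shift and turn from the pose commanded when the call began, along the tool's axes at that moment; what a row does not reach only later rows make up. A row lasts 1/10 s, in which the tool goes at most 50 mm and 8.59 degrees, less where a joint would pass 70% of its speed; a pose out of reach is approached as far as the arm can. A call with a gripper value outside its range is refused whole. The fingers move at their own pace and stop on an object; "newtons" is the grip in N (left out, the last holds). Time passes only in rows, so rows that repeat a pose let the fingers close. It gives the time, the measured TCP pose, the force and the opening at its end, in the units of the state.
- sense(): the state, without advancing time (a new reading comes with each control period).
- snapshot(name): name is "scene" or "top"; returns a dict with "image" (480x640x3 uint8, red, green, blue), "fov_y" (degrees; the focal length in pixels is half the picture's height over the tangent of half this angle, whatever the lens; pixels are square), "cx", "cy" (the principal point, pixels), "distortion" ([k1, k2, p1, p2, k3] as OpenCV has them; the pictures are not rectified), "camera_from_world" (4x4, takes a point from world to camera coordinates). Camera axes: x right, y down, z forward; pixel columns grow to the right and rows downward; lengths in m; the calibration is good to about 2 mm. A picture is of the moment at which its call begins. There is no depth.
- close_job(): hands the job in, once; it reports no verdict.
The state is a dict: "clock": time; "joint_positions": joint angles; "joint_velocities": joint speeds; "joint_efforts": joint torques, N m; "tcp_pos": TCP position; "tool_rot": TCP orientation; "wrist_force": force on the tool from outside, world axes, zero at the start; "torque": the same for the moment, N m; "finger_gap": finger opening in m.
Only numpy, scipy, OpenCV 4.12 (cv2) and the standard library are available. Lean on these libraries where they do the work, as an engineer would, in place of code of your own. Each camera call takes 0.05 s, during which the arm holds its last target.

## Working session

There is one attempt and no reset: what is moved stays moved. The work goes in short steps, Python scripts to look and compute and a tool call to move; the robot and the scene stay as the last step left them, time stands still between calls to the robot, and variables do not carry over. Pictures are saved under pics/ and viewed, and the job is handed in when it is done.

Besides the shell and the picture viewer there is one more tool, called after "Emit:" as name([rows], argument=value, ...), one row to a line, values as JSON. servo_tool: Moves the arm, as the interface text tells. Its arguments: {"type":"object","properties":{"motion":{"type":"array","items":{"type":"array","items":{"type":"number"}}},"newtons":{"type":"number"}},"required":["motion"]}

```bash
mkdir -p pics
python3 - <<'E'
from workcell import sense, snapshot, tip_reach
import cv2, numpy as np
print(tip_reach if not callable(tip_reach) else tip_reach())
s=sense()
for k,v in s.items(): print(k,np.round(v,4))
for n in("scene","top"):
    d=snapshot(n); cv2.imwrite(f"pics/{n}0.png",d["image"][:,:,::-1])
    print(n,d["fov_y"],d["cx"],d["cy"],d["distortion"]); print(np.round(d["camera_from_world"],4))
E
```

```text
0.1734
clock 0.0
joint_positions [-1.4856  0.2592  0.0208  1.3337 -0.      1.4182]
joint_velocities [ 0.0005  0.0001  0.0019  0.0013 -0.0011 -0.001 ]
joint_efforts [ 2.00000e-04 -5.55642e+01  3.44524e+01  1.38000e-02 -3.00000e-04
 -0.00000e+00]
tcp_pos [ 0.1295 -0.5345  0.4041]
tool_rot [ 9.929e-01  1.186e-01  0.000e+00 -7.000e-04]
wrist_force [ 0.1531 -1.0603 -0.371 ]
torque [0.0123 0.0181 0.0278]
finger_gap 0.0855
scene 53.44919990531523 321.20337694623123 241.65709618817587 [-0.11310843  0.          0.          0.          0.        ]
[[ 0.5613  0.8275 -0.0166 -0.2845]
 [ 0.6925 -0.4805 -0.5381 -0.3312]
 [-0.4533  0.2905 -0.8427  1.4485]
 [ 0.      0.      0.      1.    ]]
top 45.251940894789904 324.9424906386079 236.48742093785873 [-0.12439508  0.          0.          0.          0.        ]
[[-1.9000e-02 -9.9980e-01 -7.0000e-04  5.6000e-03]
 [-9.8780e-01  1.8900e-02 -1.5440e-01  5.6560e-01]
 [ 1.5430e-01 -2.3000e-03 -9.8800e-01  1.7071e+00]
 [ 0.0000e+00  0.0000e+00  0.0000e+00  1.0000e+00]]
```

View pics/scene0.png

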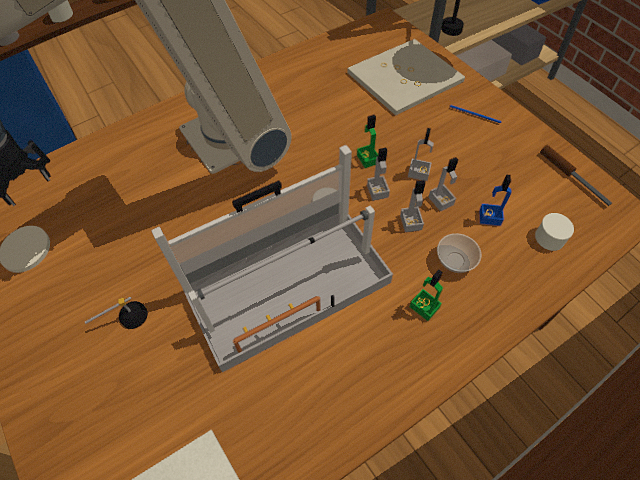

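View pics/top0.png

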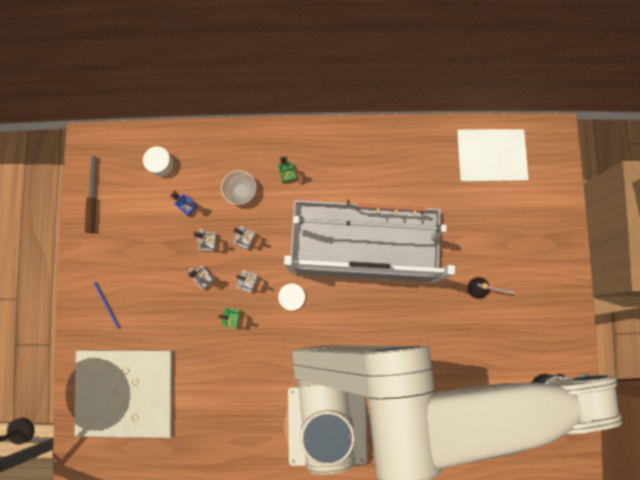

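The scene shows four grey baskets (scene ~(377,187), (420,168), (443,198), (412,218)), with green and blue look-alikes, and the guard partly raised. I'll zoom in.

```bash
cat > h.py <<'E'
import numpy as np, cv2
from workcell import sense, snapshot
from scipy.optimize import least_squares
def cam(d):
    f=240/np.tan(np.radians(d["fov_y"]/2))
    return np.array([[f,0,d["cx"]],[0,f,d["cy"]],[0,0,1]]),np.array(d["distortion"]),np.array(d["camera_from_world"])
def proj(d,P):
    K,D,T=cam(d); P=np.atleast_2d(P).astype(float)
    return cv2.projectPoints(P,cv2.Rodrigues(T[:3,:3])[0],T[:3,3],K,D)[0][:,0]
def ray(d,uv):
    K,D,T=cam(d); n=cv2.undistortPoints(np.array([[uv]],float),K,D)[0,0]
    R=T[:3,:3]; return -R.T@T[:3,3], R.T@np.array([n[0],n[1],1])
def atz(d,uv,z):
    o,v=ray(d,uv); return o+v*(z-o[2])/v[2]
def tri(d1,u1,d2,u2):
    o1,v1=ray(d1,u1);o2,v2=ray(d2,u2)
    A=np.stack([v1,-v2],1); t=np.linalg.lstsq(A,o2-o1,rcond=None)[0]
    a=o1+v1*t[0];b=o2+v2*t[1]; return (a+b)/2,np.linalg.norm(a-b)
def crop(d,x0,y0,w,h,name,s=None):
    s=s or min(800/w,600/h)
    im=d["image"][y0:y0+h,x0:x0+w,::-1]
    cv2.imwrite(f"pics/{name}.png",cv2.resize(im,None,fx=s,fy=s,interpolation=cv2.INTER_CUBIC))
E
python3 - <<'E'
from h import *
s=snapshot("scene");t=snapshot("top")
import pickle; pickle.dump((s,t),open("d0.pkl","wb"))
crop(s,350,110,160,120,"s_b");crop(t,180,210,100,75,"t_b")
crop(s,140,140,260,195,"s_st");crop(t,280,190,180,100,"t_st")
E
```

```text
(no output)
```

View pics/s_b.png

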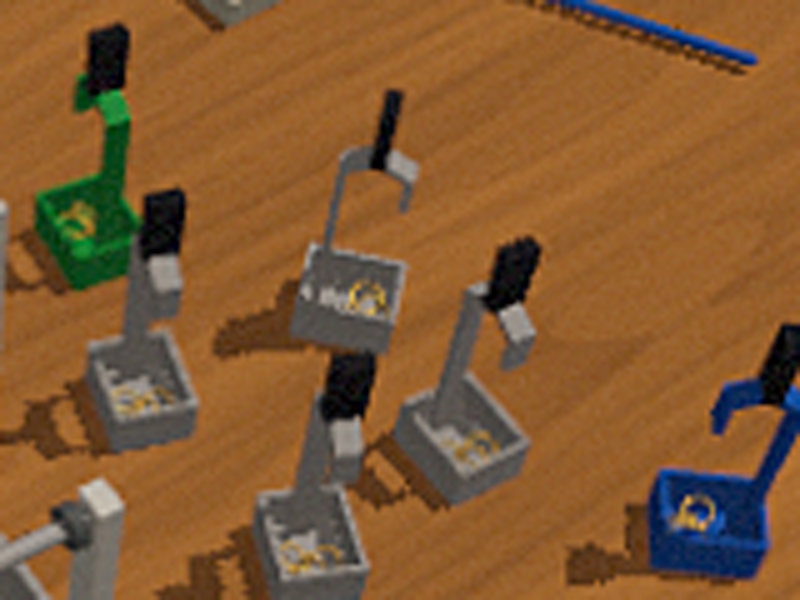

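View pics/t_b.png

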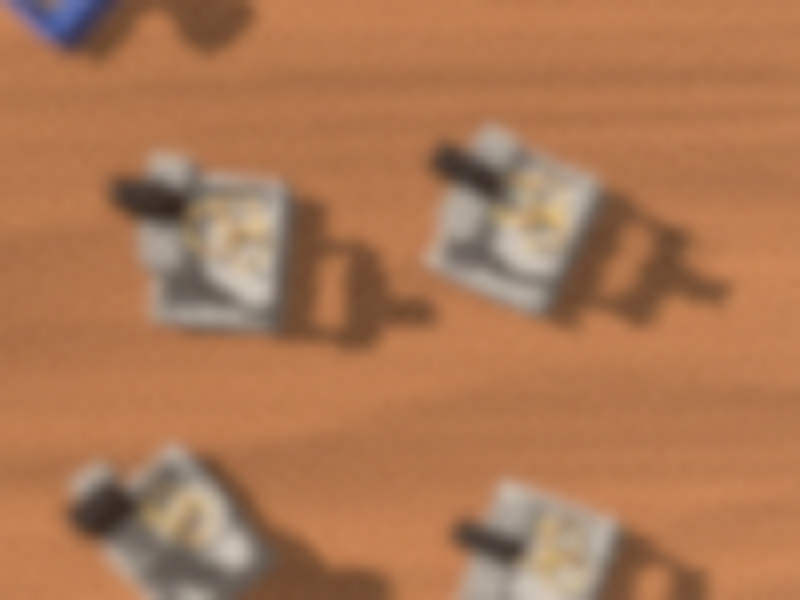

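View pics/s_st.png

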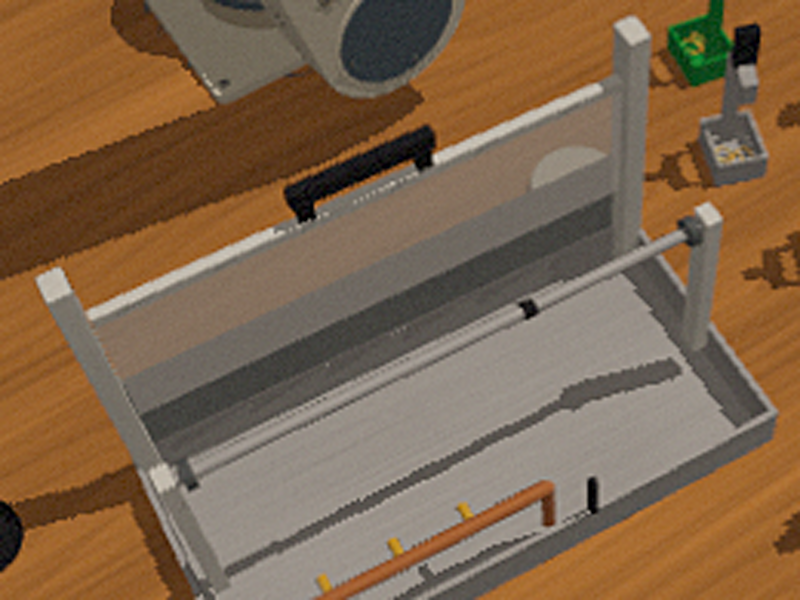

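View pics/t_st.png

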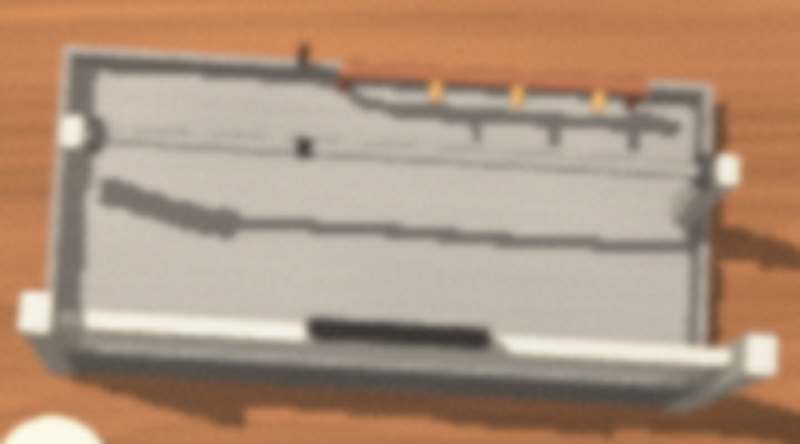

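```bash
cat > fitst.py <<'E'
from h import *
import pickle
s,t=pickle.load(open("d0.pkl","rb"))
obs=[(s,(-.122,-.214,.28),(157.5,232.6)),(s,(-.122,.214,.28),(345.4,149.1)),(s,(0,.06,.2),(312.2,240.1)),(s,(.09,.225,.045),(391.9,274.9)),
(t,(-.122,.214,.28),(287.9,260.2)),(t,(-.122,-.214,.28),(451,269.9)),(t,(0,.06,.2),(348.4,223.3)),(t,(.09,.225,.045),(295.3,201.3)),(t,(.09,-.225,.045),(440.2,209.8))]
def W(p,P):
    c,n=np.cos(p[2]),np.sin(p[2]); P=np.atleast_2d(P); return np.c_[p[0]+c*P[:,0]-n*P[:,1],p[1]+n*P[:,0]+c*P[:,1],P[:,2]]
def res(p): return np.concatenate([proj(d,W(p,P))[0]-uv for d,P,uv in obs])
r=least_squares(res,[.5,-.1,0],x_scale=[.1,.1,.1]); print(r.x,np.degrees(r.x[2])); print(np.round(r.fun.reshape(-1,2),1))
p=r.x; print("mark",W(p,(0,.06,.2)),"handle",W(p,(-.12,0,.2)))
for d,uv in((s,(257.3,195.9)),(t,(369.8,264.7))):
    q=least_squares(lambda h:proj(d,W(p,(-.12,0,h[0])))[0]-uv,[.25]); print("handle z",q.x,q.fun)
np.save("st.npy",p)
E
python3 fitst.py
python3 - <<'E'
from h import *
import pickle
s,t=pickle.load(open("d0.pkl","rb"))
for i,(a,b) in enumerate([((362,145),(234,265)),((405,122),(188,262)),((425,152),(233,222)),((395,175),(192,225))]):
    def c(d,p,w,h,k): return cv2.resize(d["image"][p[1]:p[1]+h,p[0]:p[0]+w,::-1],None,fx=k,fy=k,interpolation=cv2.INTER_CUBIC)
    A=c(s,a,40,60,10);B=c(t,b,32,32,12.5)
    im=np.zeros((600,800,3),np.uint8); im[:,:400]=A; im[:400,400:]=B
    for k in range(0,400,50): im[::,k]=im[:,k]//2+64
    for k in range(0,600,50): im[k,:400]=im[k,:400]//2+64
    cv2.imwrite(f"pics/b{i}.png",im)
E
```

```text
[ 0.57396822 -0.13055477 -0.08256606] -4.730686987835603
[[-0.7 -1.4]
 [-0.4 -0.4]
 [-1.3 -0.3]
 [ 0.6 -1.4]
 [ 0.2 -0.8]
 [ 0.3 -0.3]
 [ 0.  -0.7]
 [-0.8 -1.8]
 [ 0.2 -1.1]]
mark [[ 0.57891656 -0.07075917  0.2       ]] handle [[ 0.45437702 -0.1206581   0.2       ]]
handle z [0.2545781] [-0.0114445   0.00236461]
handle z [0.26390803] [-0.33600746 -0.23948774]
```

View pics/b0.png

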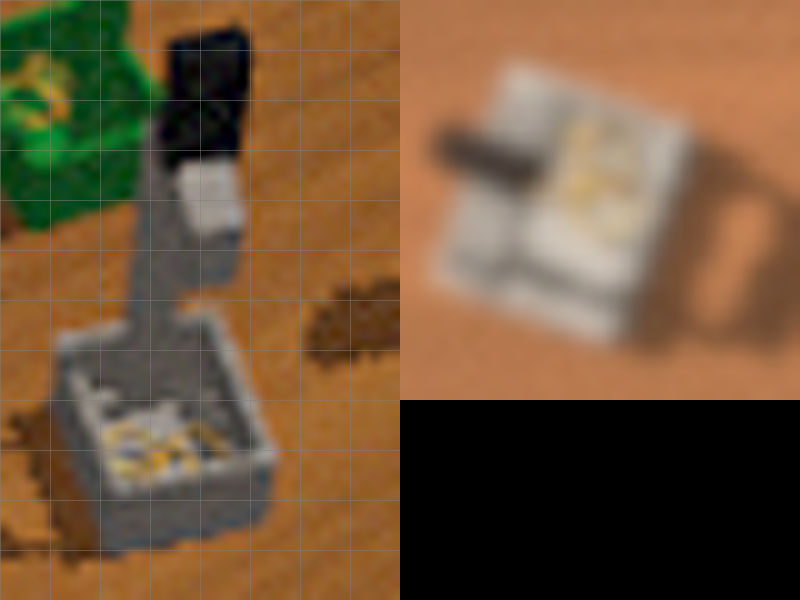

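View pics/b1.png

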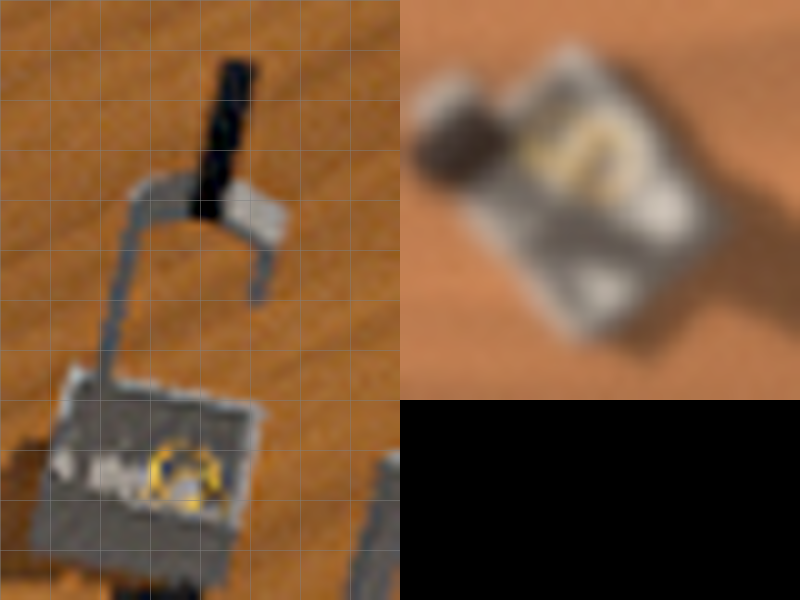

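View pics/b2.png

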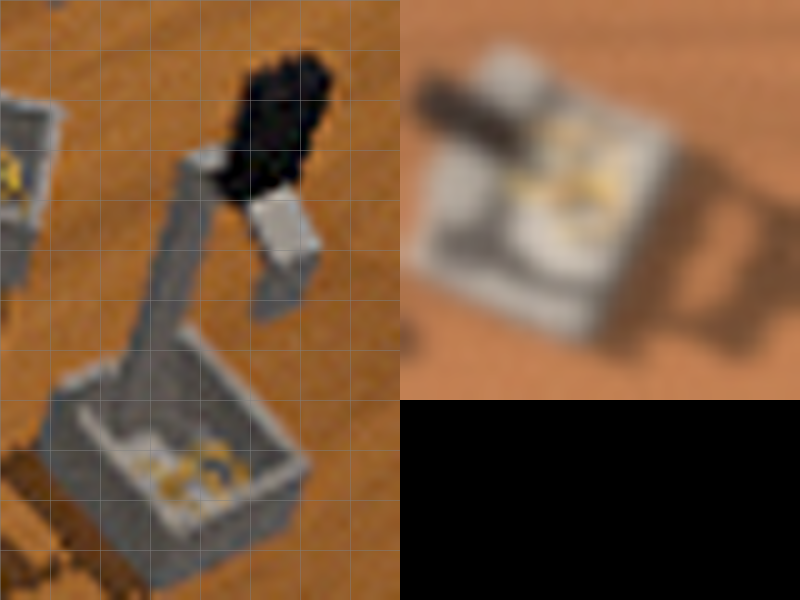

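View pics/b3.png

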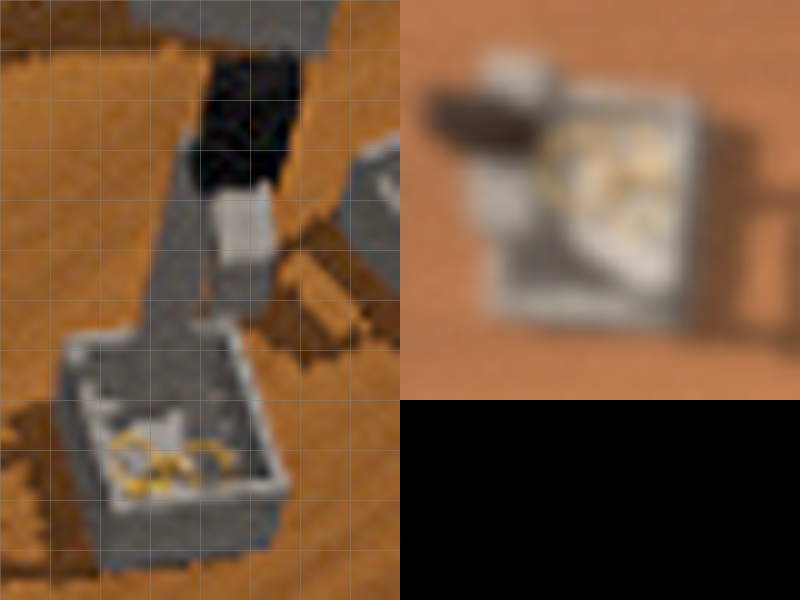

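```bash
sed -i 's/for d,P,uv in obs\])/for d,P,uv in obs])+.5/; s/-uv,\[.25\]/-np.array(uv)+.5,[.25]/' fitst.py; python3 fitst.py
cat > fitb.py <<'E'
from h import *
import pickle
s,t=pickle.load(open("d0.pkl","rb"))
from numpy import *
def W(p,P):
    c,n=cos(p[2]),sin(p[2]); P=atleast_2d(P); return c_[p[0]+c*P[:,0]-n*P[:,1],p[1]+n*P[:,0]+c*P[:,1],P[:,2]]
a,b=.028,.023
A=(-a,-b,.029);B=(-a,b,.029);C=(a,b,.029);D=(a,-b,.029);T=(0,0,.147)
def f(q): return (q[0],q[1],0)
data=[((362,145),(234,265),[(A,62,340),(B,210,315),(C,272,455),(D,115,490),(f(D),110,552),(f(C),265,522),(T,205,97)],[(C,112,65),(D,292,125),(A,228,342),(B,35,275),(T,90,160)],-.25),
((405,122),(188,262),[(B,75,370),(C,262,407),(D,237,522),(A,50,490),(f(D),222,590),(f(A),32,548),(T,222,140)],[(A,325,218),(D,172,42),(B,180,345),(T,60,145)],.75),
((425,152),(192,225),[(A,65,385),(B,185,328),(C,308,465),(D,180,532),(f(D),155,590),(f(C),292,528),(f(A),40,448),(T,280,125)],[(D,292,98),(A,290,324),(B,86,314),(T,80,122)],.0),
((395,175),(233,222),[(A,65,345),(B,235,322),(C,287,487),(D,118,508),(f(D),105,572),(f(C),272,548),(T,250,122)],[(D,272,130),(A,190,342),(B,13,252),(T,70,115)],-.3)]
out=[]
for so,to,so_,to_,y0 in data:
    P=[];
    ob=[(s,q,(so[0]+u/10-.5,so[1]+v/10-.5)) for q,u,v in so_]+[(t,q,(to[0]+u/12.5-.5,to[1]+v/12.5-.5)) for q,u,v in to_]
    r=least_squares(lambda p:concatenate([proj(d,W(p,q))[0]-uv for d,q,uv in ob]),[.5,.3,y0],x_scale=.1,loss="soft_l1")
    e=concatenate([proj(d,W(r.x,q))[0]-uv for d,q,uv in ob]).reshape(-1,2)
    print(round(r.x,4),"yaw",round(degrees(r.x[2]),1)); print(round(e,1).tolist()); out.append(r.x)
save("b.npy",out)
E
python3 fitb.py
```

```text
[ 0.57382392 -0.13010513 -0.08094849] -4.638006926317068
[[-0.1 -0.9]
 [ 0.  -0.1]
 [-0.6 -0. ]
 [ 1.2 -1.2]
 [ 0.6 -0.1]
 [ 0.7  0.1]
 [ 0.3 -0.1]
 [-0.5 -1.1]
 [ 0.5 -0.6]]
mark [[ 0.57867553 -0.07030161  0.2       ]] handle [[ 0.45421687 -0.12040192  0.2       ]]
handle z [0.25623716] [ 0.45513218 -0.09390732]
handle z [0.26840684] [0.19822443 0.14111959]
[ 0.437   0.235  -0.3471] yaw -19.9
[[-0.8, -0.5], [0.3, -1.3], [0.6, 0.1], [0.1, 0.0], [-0.2, 0.4], [0.2, -0.0], [-0.2, -0.0], [0.4, -0.3], [0.1, -0.2], [-1.0, -0.2], [0.3, 0.3], [0.5, -0.1]]
[0.4515 0.3733 0.7039] yaw 40.3
[[-0.5, -0.7], [0.3, -0.5], [0.5, -0.1], [-0.7, -0.9], [0.2, -0.1], [-0.3, 0.1], [0.1, -0.1], [-0.2, -0.5], [0.4, -0.2], [-0.1, -0.8], [0.7, -0.2]]
[ 0.563   0.3588 -0.0917] yaw -5.3
[[-1.1, -0.2], [0.4, -0.9], [0.7, -0.5], [-0.2, -0.5], [0.2, 0.2], [-0.0, -0.3], [-0.4, 0.1], [-0.5, 0.2], [0.3, -0.4], [-1.4, -0.6], [0.2, -0.9], [0.7, 0.0]]
[ 0.5715  0.2431 -0.4432] yaw -25.4
[[0.0, -0.8], [-0.1, -0.8], [0.4, -0.1], [0.0, 0.2], [-0.2, 0.1], [0.1, 0.1], [-0.3, 0.2], [0.5, -0.2], [-0.7, -0.7], [-0.0, 0.4], [0.4, -0.1]]
```

```bash
cat > go.py <<'E'
# usage: go.py [st] x y zgrasp_mm phi  -> shift in tool axes from measured pose (mm, deg)
import sys
from h import *
from scipy.spatial.transform import Rotation as R
p=np.load("st.npy")
def where():
    s=sense(); M=R.from_quat(s["tool_rot"]).as_matrix(); t=np.array(s["tcp_pos"]); g=t+M@[0,0,.155]
    return s,M,g
def ST(g):
    c,n=np.cos(p[2]),np.sin(p[2]); d=g[:2]-p[:2]; return np.array([c*d[0]+n*d[1],-n*d[0]+c*d[1],g[2]])
def fromST(q):
    c,n=np.cos(p[2]),np.sin(p[2]); return np.array([p[0]+c*q[0]-n*q[1],p[1]+n*q[0]+c*q[1],q[2]])
def shift(gw,phi):
    s,M,g=where(); f=np.degrees(np.arctan2(M[1,0],M[0,0])); turn=-((phi-f+180)%360-180)
    return np.round(1e3*M.T@(np.array(gw)-g),1),round(turn,2)
if __name__=="__main__":
    a=sys.argv[1:]
    s,M,g=where()
    print("t",round(s["clock"],2),"grasp w",np.round(g*1e3,1),"st",np.round(ST(g)*1e3,1),"phi",round(np.degrees(np.arctan2(M[1,0],M[0,0])),2),"F",np.round(s["wrist_force"],1),"gap",round(s["finger_gap"]*1e3,1))
    while a:
        if a[0]=="st": q=fromST(np.array(list(map(float,a[1:4])))/1e3); phi=float(a[4]); a=a[5:]
        else: q=np.array(list(map(float,a[:3])))/1e3; phi=float(a[3]); a=a[4:]
        print("w",np.round(q*1e3,1),"shift",*shift(q,phi))
E
python3 go.py st -120 0 340 85.4
```

```text
t 0.2 grasp w [ 129.6 -534.4  249.3] st [-410.1 -438.9  249.3] phi 13.63 F [-0.8  0.2  0.3] gap 85.2
w [ 454.2 -120.4  340. ] shift [ 413.1 -325.9  -90.4] -71.77
```

Emit:
servo_tool([
  [-0.5, 40, -30, -90, -8],
  [-0.5, 85, -65, -90, -16],
  [-0.5, 130, -100, -90, -24],
  [-0.5, 170, -135, -90, -32],
  [-0.5, 210, -165, -90, -40],
])

```text
clock: 0.7
tcp_pos: [0.264, -0.363, 0.4925]
tool_rot: [0.891, 0.453, 0.0, 0.0]
wrist_force: [1.6, -1.0, 0.6]
finger_gap: 0.0639
```

```bash
python3 go.py st -120 0 340 85.4
```

```text
t 0.7 grasp w [ 264.1 -363.1  337.5] st [-289.9 -257.3  337.5] phi 53.91 F [ 1.6 -1.   0.6] gap 63.9
w [ 454.2 -120.4  340. ] shift [308.2  10.6  -2.6] -31.49
```

Emit:
servo_tool([
  [-0.5, 50, 0, 0, -8],
  [-0.5, 100, 0, 0, -16],
  [-0.5, 150, 0, 0, -24],
  [-0.5, 200, 0, 0, -31.5],
  [-0.5, 250, 0, 0, -31.5],
])

```text
clock: 1.2
tcp_pos: [0.4123, -0.1614, 0.4921]
tool_rot: [0.735, 0.678, 0.0, 0.0]
wrist_force: [0.5, -1.3, -0.2]
finger_gap: 0.0643
```

Emit:
servo_tool([
  [-0.5, 0, 0, 0, 0],
  [-0.5, 0, 0, 0, 0],
])

```text
clock: 1.4
tcp_pos: [0.4122, -0.1621, 0.4918]
tool_rot: [0.735, 0.678, -0.0, -0.0]
wrist_force: [-0.1, -0.5, 0.3]
finger_gap: 0.0642
```

```bash
python3 go.py st -120 0 340 85.4
```

```text
t 1.4 grasp w [ 412.2 -162.1  336.8] st [-158.5  -45.   336.8] phi 85.33 F [-0.1 -0.5  0.3] gap 64.2
w [ 454.2 -120.4  340. ] shift [45.  38.5 -3.2] -0.07
```

Emit:
servo_tool([
  [-0.5, 22, 19, 0, 0],
  [-0.5, 45, 38.5, 0, 0],
  [-0.5, 45, 38.5, 30, 0],
  [-0.5, 45, 38.5, 55, 0],
  [-0.5, 45, 38.5, 72, 0],
])

```text
clock: 1.9
tcp_pos: [0.4532, -0.123, 0.4182]
tool_rot: [0.737, 0.676, -0.0, -0.001]
wrist_force: [0.1, 0.8, -0.3]
finger_gap: 0.0642
```

Emit:
servo_tool([
  [1, 0, 0, 0, 0],
  [1, 0, 0, 0, 0],
  [1, 0, 0, 0, 0],
  [1, 0, 0, 0, 0],
  [1, 0, 0, 0, 0],
], newtons=40)

```text
clock: 2.4
tcp_pos: [0.4542, -0.1223, 0.4211]
tool_rot: [0.737, 0.676, 0.0, 0.002]
wrist_force: [2.3, -4.1, 4.1]
finger_gap: 0.0112
```

```bash
python3 go.py st -120 0 165 85.4
python3 - <<'E'
from h import *
s=snapshot("scene"); crop(s,140,100,260,195,"s1")
E
```

```text
t 2.4 grasp w [ 454.6 -122.5  266.1] st [-119.4   -2.1  266.1] phi 85.11 F [ 2.3 -4.1  4.1] gap 11.2
w [ 454.2 -120.4  165. ] shift [  2.3  -0.9 101.1] -0.29
```

View pics/s1.png

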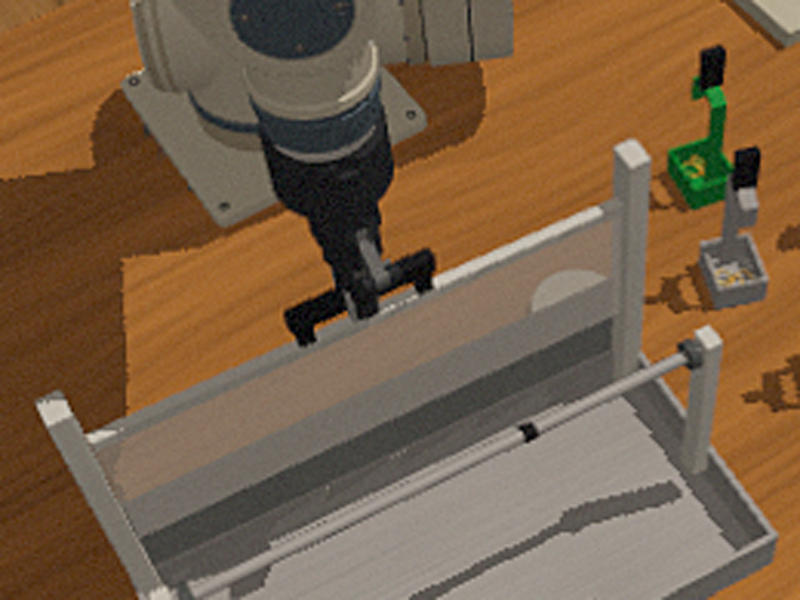

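The gripper is pinching the guard handle at its centre (gap 11 mm). Next I lower it.

Emit:
servo_tool([
  [1, 0, 0, 15, 0],
  [1, 0, 0, 35, 0],
  [1, 0, 0, 55, 0],
  [1, 0, 0, 75, 0],
  [1, 0, 0, 88, 0],
])

```text
clock: 2.95
tcp_pos: [0.4543, -0.1223, 0.3318]
tool_rot: [0.737, 0.676, 0.0, 0.001]
wrist_force: [2.7, -4.1, 5.8]
finger_gap: 0.0111
```

Emit:
servo_tool([
  [1, 0, 0, 4, 0],
  [1, 0, 0, 8, 0],
  [1, 0, 0, 8, 0],
])

```text
clock: 3.25
tcp_pos: [0.4544, -0.1223, 0.3239]
tool_rot: [0.737, 0.676, -0.0, 0.001]
wrist_force: [6.2, -5.3, -5.8]
finger_gap: 0.0112
```

```bash
python3 go.py st -120 0 165 85.4
python3 - <<'E'
from h import *
s=snapshot("scene"); crop(s,140,100,260,195,"s2")
E
```

```text
t 3.25 grasp w [ 454.6 -122.5  168.9] st [-119.4   -2.1  168.9] phi 85.12 F [ 6.2 -5.3 -5.8] gap 11.2
w [ 454.2 -120.4  165. ] shift [ 2.1 -0.6  3.9] -0.28
```

View pics/s2.png

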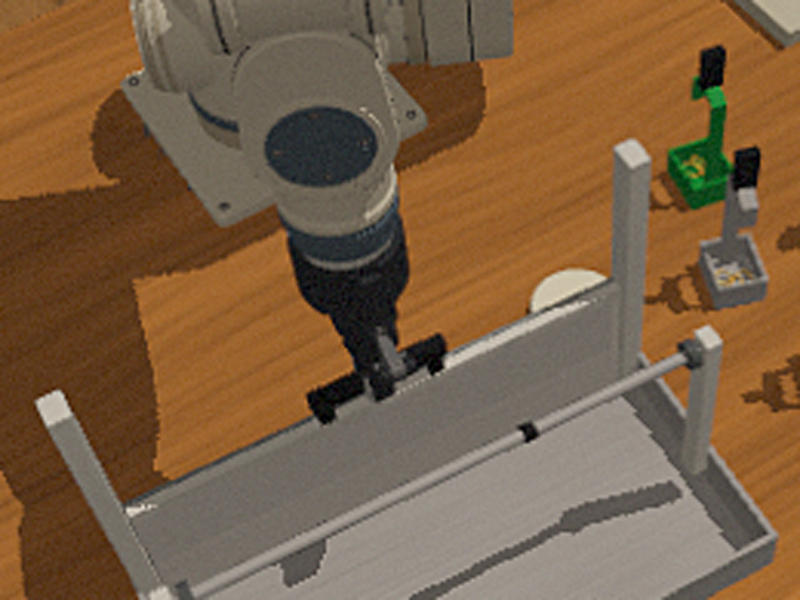

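Force z has just changed sign; I'll push until the stop is clearly felt.

Emit:
servo_tool([
  [1, 0, 0, 2, 0],
  [1, 0, 0, 4, 0],
  [1, 0, 0, 4, 0],
])

```text
clock: 3.6
tcp_pos: [0.454, -0.122, 0.3235]
tool_rot: [0.737, 0.676, 0.001, 0.003]
wrist_force: [-7.0, -0.4, 33.8]
finger_gap: 0.0107
```

```bash
python3 go.py st -120 0 165 85.4
```

```text
t 3.6 grasp w [ 454.7 -122.5  168.5] st [-119.3   -2.1  168.5] phi 85.13 F [-7.  -0.4 33.8] gap 10.7
w [ 454.2 -120.4  165. ] shift [ 2.1 -0.7  3.5] -0.27
```

Emit:
servo_tool([
  [1, 0, 0, -3.5, 0],
  [0.2, 0, 0, -3.5, 0],
  [-0.2, 0, 0, -3.5, 0],
  [-0.2, 0, 0, -3.5, 0],
])

```text
clock: 4.0
tcp_pos: [0.4536, -0.1216, 0.3232]
tool_rot: [0.737, 0.676, -0.0, -0.001]
wrist_force: [0.1, 0.0, -0.8]
finger_gap: 0.0512
```

Emit:
servo_tool([
  [-0.2, 0, 0, -25, 0],
  [-0.2, 0, 0, -70, 0],
  [-0.2, 0, 0, -115, 0],
  [-0.2, 0, 0, -160, 0],
])

```text
clock: 4.4
tcp_pos: [0.4535, -0.1215, 0.4849]
tool_rot: [0.737, 0.676, -0.0, -0.0]
wrist_force: [0.6, -1.2, 0.4]
finger_gap: 0.051
```

```bash
python3 go.py 437 235 230 70
python3 - <<'E'
from h import *
s=snapshot("scene");t=snapshot("top"); crop(s,130,100,390,260,"s3");crop(t,180,180,280,180,"t3")
E
```

```text
t 4.4 grasp w [ 453.4 -121.4  329.9] st [-120.8   -1.1  329.9] phi 85.13 F [ 0.6 -1.2  0.4] gap 51.0
w [437. 235. 230.] shift [353.7 -46.5 100.1] 15.13
```

View pics/s3.png

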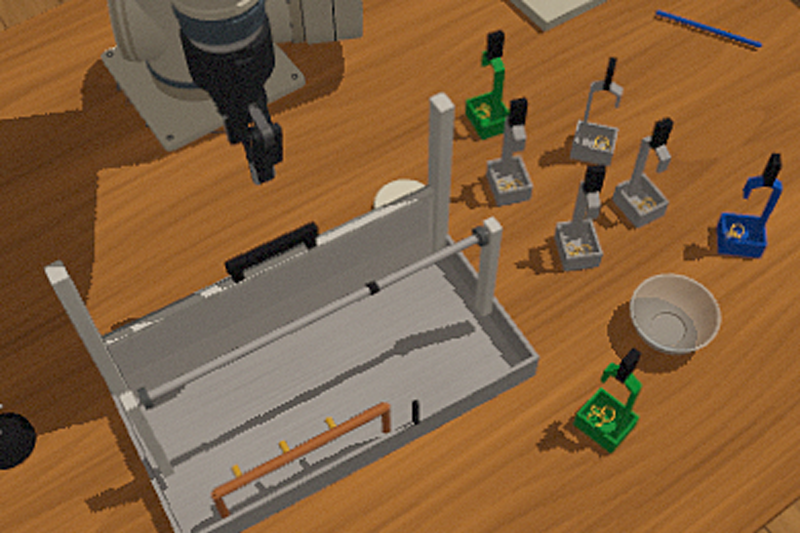

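View pics/t3.png

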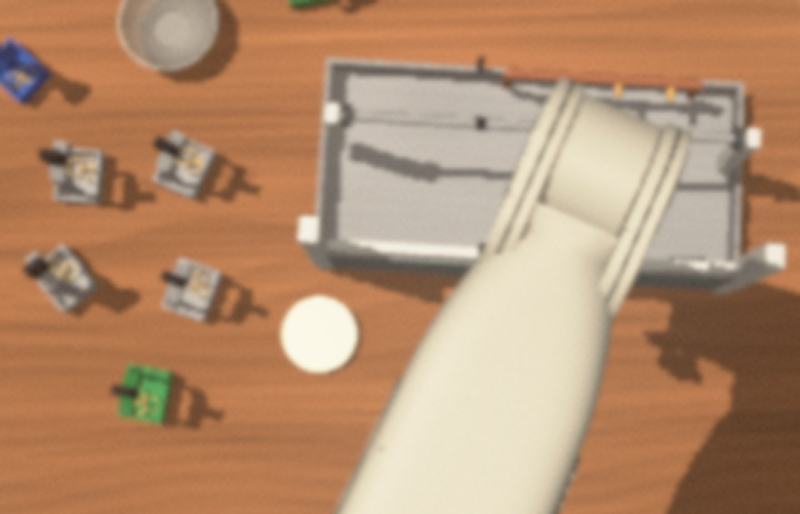

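Emit:
servo_tool([
  [0, 45, -6, 0, 3],
  [0, 95, -12, 0, 7],
  [0, 145, -19, 0, 10],
  [0, 195, -26, 0, 13],
  [0, 240, -32, 0, 15.1],
])

```text
clock: 5.0
tcp_pos: [0.4416, 0.1221, 0.4829]
tool_rot: [0.82, 0.573, -0.0, -0.0]
wrist_force: [0.8, 0.4, 0.3]
finger_gap: 0.0429
```

Emit:
servo_tool([
  [0, 45, 0, 0, 0],
  [0, 85, 0, 0, 0],
  [0, 105, 0, 0, 0],
  [0, 105, 0, 40, 0],
  [0, 105, 0, 60, 0],
])

```text
clock: 5.5
tcp_pos: [0.478, 0.2197, 0.4202]
tool_rot: [0.819, 0.574, -0.002, -0.001]
wrist_force: [0.2, -1.1, 0.3]
finger_gap: 0.0427
```

```bash
python3 go.py 437 235 153 70
python3 - <<'E'
from h import *
s=snapshot("scene");t=snapshot("top"); crop(s,340,110,160,120,"s4");crop(t,180,210,120,90,"t4")
E
```

```text
t 5.5 grasp w [477.4 219.6 265.2] st [-124.3  340.7  265.2] phi 70.13 F [ 0.2 -1.1  0.3] gap 42.7
w [437. 235. 153.] shift [  1.  -42.9 112.3] 0.13
```

View pics/s4.png

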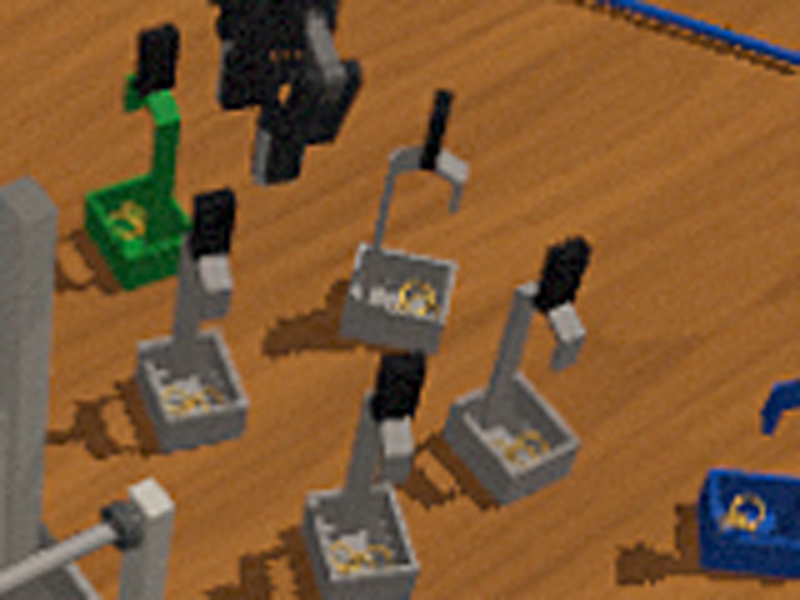

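Emit:
servo_tool([
  [0, 1, -22, 0, 0],
  [0, 1, -43, 0, 0],
  [0, 1, -43, 40, 0],
  [0, 1, -43, 70, 0],
  [0, 1, -43, 70, 0],
])

```text
clock: 6.1
tcp_pos: [0.4374, 0.2341, 0.3514]
tool_rot: [0.819, 0.574, -0.002, -0.001]
wrist_force: [-0.1, 0.4, 0.7]
finger_gap: 0.0428
```

```bash
python3 go.py 437 235 153 70
python3 - <<'E'
from h import *
s=snapshot("scene");crop(s,340,110,160,120,"s5")
E
```

```text
t 6.1 grasp w [436.7 233.8 196.4] st [-166.2  351.7  196.4] phi 70.02 F [-0.1  0.4  0.7] gap 42.8
w [437. 235. 153.] shift [ 1.3  0.1 43.4] 0.02
```

View pics/s5.png

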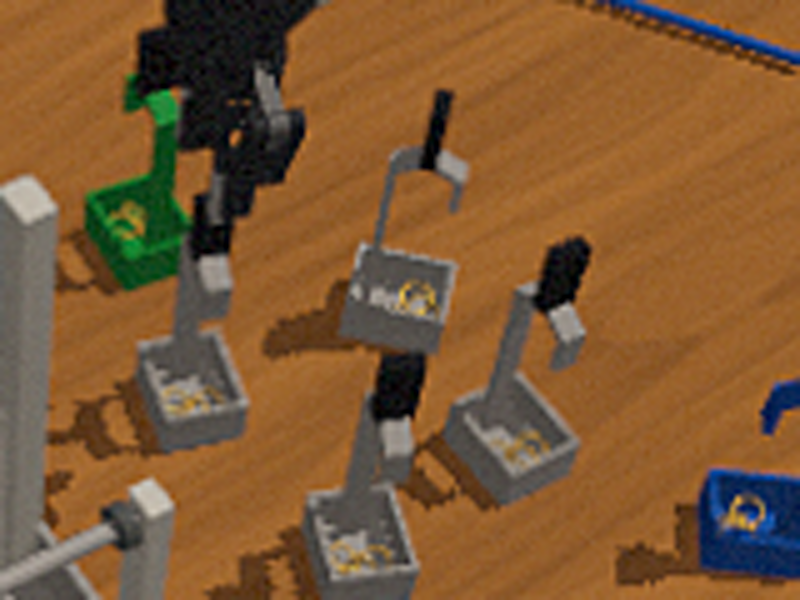

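Emit:
servo_tool([
  [0, 1, 0, 22, 0],
  [0, 1, 0, 43, 0],
  [1, 1, 0, 43, 0],
  [1, 1, 0, 43, 0],
  [1, 1, 0, 43, 0],
], newtons=40)

```text
clock: 6.65
tcp_pos: [0.4391, 0.2354, 0.3123]
tool_rot: [0.819, 0.574, 0.001, 0.0]
wrist_force: [0.8, 0.4, -1.7]
finger_gap: 0.0095
```

Emit:
servo_tool([
  [1, 0, 0, 0, 0],
  [1, 0, 0, 0, 0],
])

```text
clock: 6.85
tcp_pos: [0.4389, 0.2354, 0.3121]
tool_rot: [0.819, 0.574, 0.001, 0.0]
wrist_force: [-2.7, -0.8, 7.3]
finger_gap: 0.0093
```

```bash
python3 go.py 437 235 153 70
python3 - <<'E'
from h import *
s=snapshot("scene");crop(s,340,110,160,120,"s6")
E
```

```text
t 6.85 grasp w [439.3 235.5 157.1] st [-163.7  353.5  157.1] phi 70.02 F [-2.7 -0.8  7.3] gap 9.3
w [437. 235. 153.] shift [-1.3 -2.   4.1] 0.02
```

View pics/s6.png

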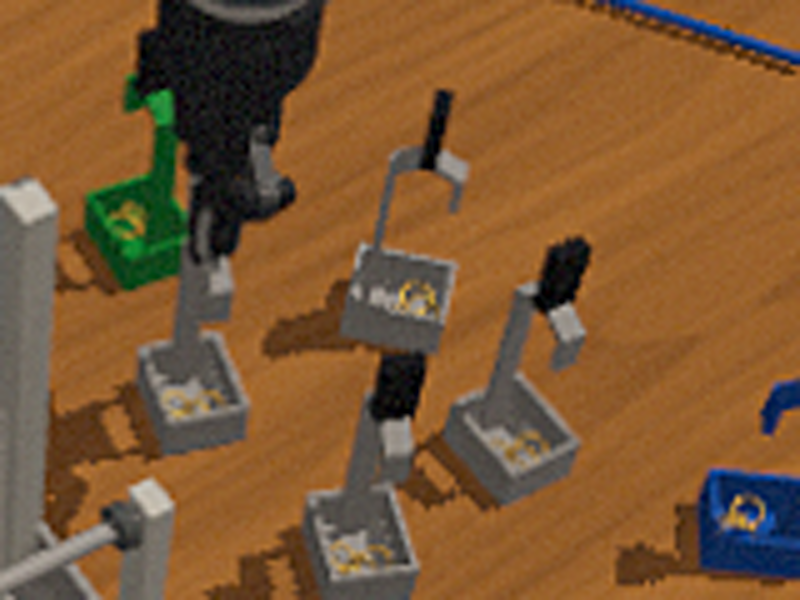

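Emit:
servo_tool([
  [1, 0, 0, -20, 0],
  [1, 0, 0, -50, 0],
  [1, 0, 0, -80, 0],
  [1, 0, 0, -110, 0],
  [1, 0, 0, -135, 0],
])

```text
clock: 7.4
tcp_pos: [0.4382, 0.2352, 0.4478]
tool_rot: [0.819, 0.574, 0.001, 0.0]
wrist_force: [1.3, -0.7, -1.0]
finger_gap: 0.0096
```

```bash
python3 go.py st -60 310 290 85.4
python3 - <<'E'
from h import *
s=snapshot("scene");crop(s,300,90,200,150,"s7")
E
```

```text
t 7.4 grasp w [438.5 235.3 292.8] st [-164.4  353.3  292.8] phi 70.03 F [ 1.3 -0.7 -1. ] gap 9.6
w [539.1 183.7 290. ] shift [-14.1 112.2   3. ] -15.37
```

View pics/s7.png

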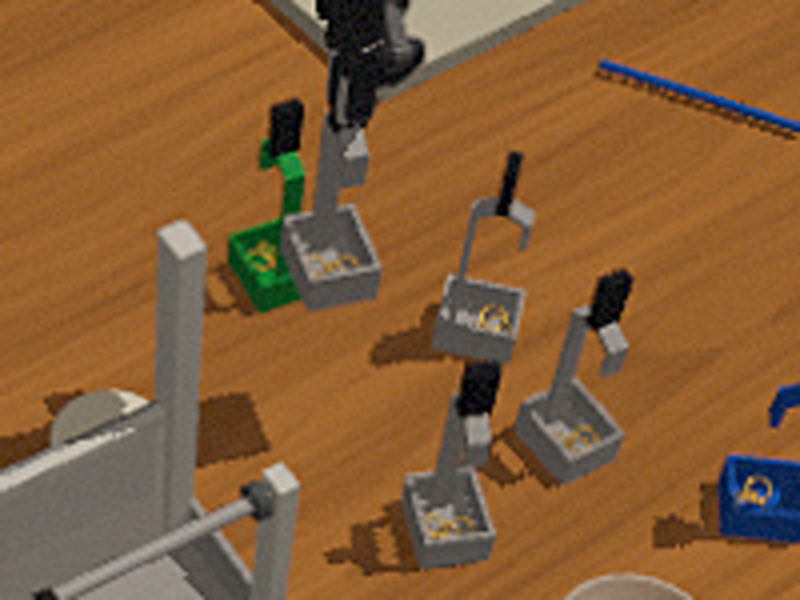

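Emit:
servo_tool([
  [1, -2, 15, -25, -3],
  [1, -6, 40, -45, -6],
  [1, -10, 70, -48, -10],
  [1, -13, 95, -48, -13],
  [1, -14, 112, -48, -15.4],
])

```text
clock: 7.95
tcp_pos: [0.5402, 0.183, 0.4937]
tool_rot: [0.734, 0.679, 0.0, 0.0]
wrist_force: [-0.5, 0.6, -1.7]
finger_gap: 0.0092
```

```bash
python3 go.py st -60 120 310 85.4
```

```text
t 7.95 grasp w [540.3 183.  338.7] st [-58.7 309.3 338.7] phi 85.5 F [-0.5  0.6 -1.7] gap 9.2
w [523.7  -5.6 310. ] shift [-189.3   -1.8   28.7] 0.1
```

Emit:
servo_tool([
  [1, -30, 0, 0, 0],
  [1, -75, 0, 0, 0],
  [1, -120, 0, 0, 0],
  [1, -165, 0, 15, 0],
  [1, -189, -2, 28, 0],
])

```text
clock: 8.45
tcp_pos: [0.5215, -0.007, 0.4655]
tool_rot: [0.735, 0.678, 0.0, 0.001]
wrist_force: [1.2, 1.2, -1.7]
finger_gap: 0.0092
```

```bash
python3 go.py st -60 120 278 85.4;  python3 - <<'E'
from h import *
s=snapshot("scene");t=snapshot("top");crop(s,230,120,200,150,"s8");crop(t,270,180,160,120,"t8")
E
```

```text
t 8.45 grasp w [521.6  -7.1 310.5] st [-62.  118.3 310.5] phi 85.32 F [ 1.2  1.2 -1.7] gap 9.2
w [523.7  -5.6 278. ] shift [ 1.7  2.  32.5] -0.08
```

View pics/s8.png

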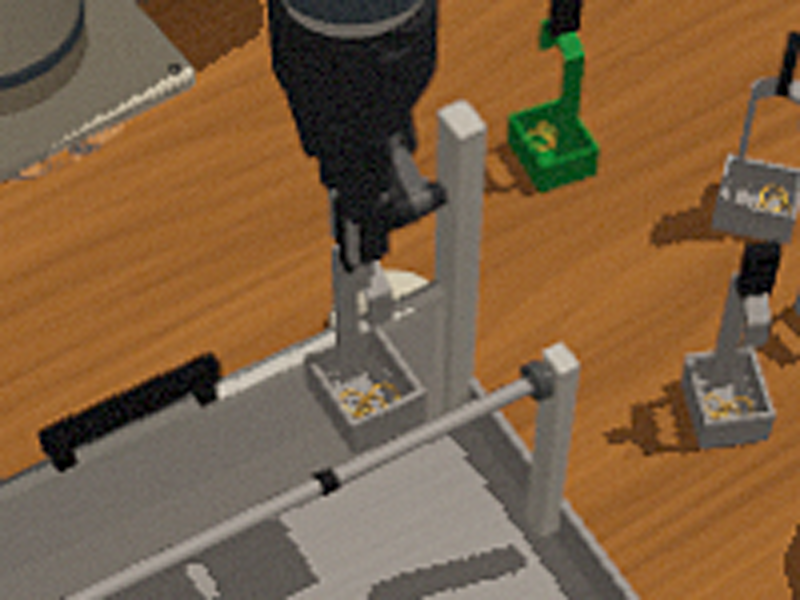

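View pics/t8.png

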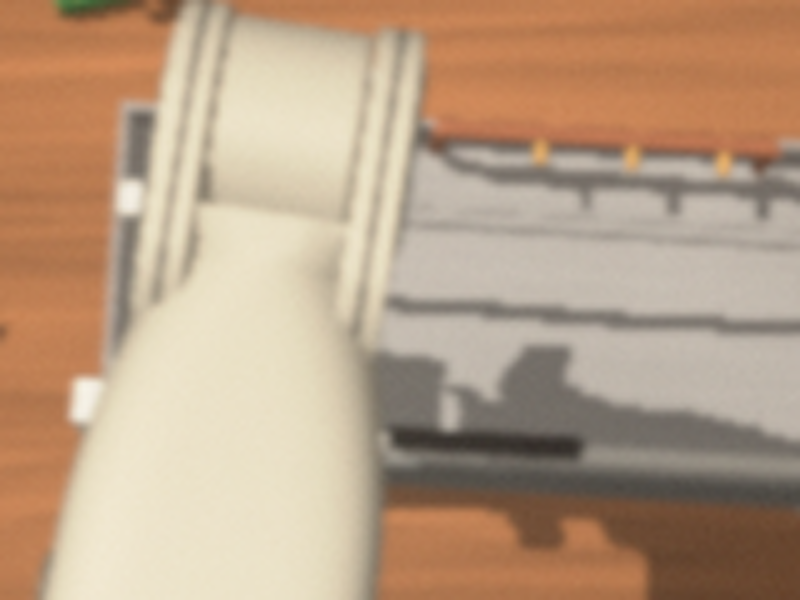

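Emit:
servo_tool([
  [1, 1.5, 0, 16, 0],
  [1, 1.5, 0, 32, 0],
  [1, 1.5, 22, 32, 0],
  [1, 1.5, 45, 32, 0],
  [1, 1.5, 62, 32, 0],
])

```text
clock: 9.05
tcp_pos: [0.5849, -0.0072, 0.434]
tool_rot: [0.735, 0.679, 0.0, 0.0]
wrist_force: [-0.4, -0.2, -2.5]
finger_gap: 0.0088
```

```bash
python3 go.py st 0 120 237 85.4;  python3 - <<'E'
from h import *
s=snapshot("scene");crop(s,260,150,120,90,"s9")
E
```

```text
t 9.05 grasp w [585.   -7.2 279. ] st [  1.2 123.5 279. ] phi 85.46 F [-0.4 -0.2 -2.5] gap 8.8
w [583.5 -10.5 237. ] shift [-3.5 -1.3 42. ] 0.06
```

View pics/s9.png

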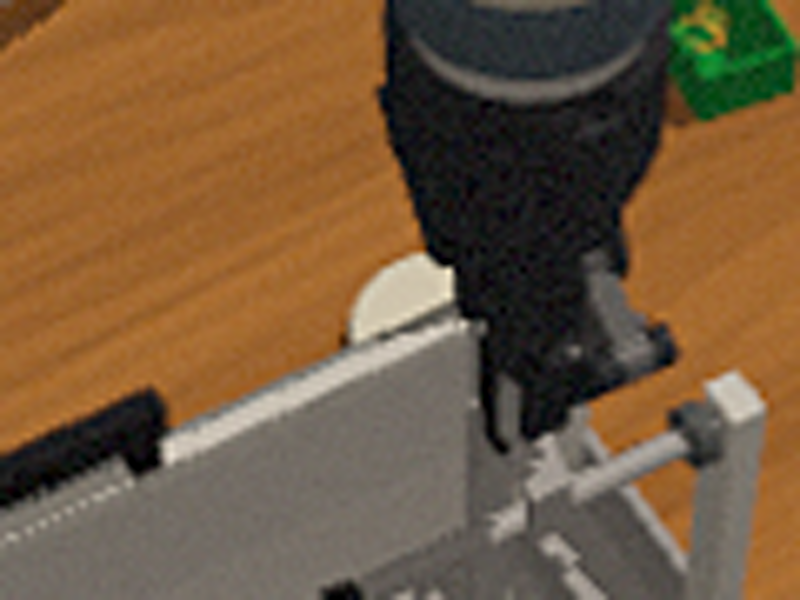

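Emit:
servo_tool([
  [1, 0, -1, 12, 0],
  [1, 0, -1, 24, 0],
  [1, 0, -1, 34, 0],
  [1, 0, -1, 36, 0],
])

```text
clock: 9.5
tcp_pos: [0.5825, -0.0074, 0.3962]
tool_rot: [0.735, 0.678, -0.001, -0.001]
wrist_force: [-1.0, -0.1, -2.5]
finger_gap: 0.009
```

Emit:
servo_tool([
  [1, 0, 0, 2, 0],
  [1, 0, 0, 4, 0],
  [1, 0, 0, 4, 0],
])

```text
clock: 9.8
tcp_pos: [0.5828, -0.0077, 0.3936]
tool_rot: [0.735, 0.678, 0.0, 0.0]
wrist_force: [0.2, -0.9, -1.3]
finger_gap: 0.0093
```

```bash
python3 go.py st 0 120 237 85.4;  python3 - <<'E'
from h import *
s=snapshot("scene");crop(s,260,150,120,90,"s10")
E
```

```text
t 9.8 grasp w [582.9  -7.7 238.6] st [ -0.9 122.7 238.6] phi 85.42 F [ 0.2 -0.9 -1.3] gap 9.3
w [583.5 -10.5 237. ] shift [-2.7  0.9  1.6] 0.02
```

View pics/s10.png

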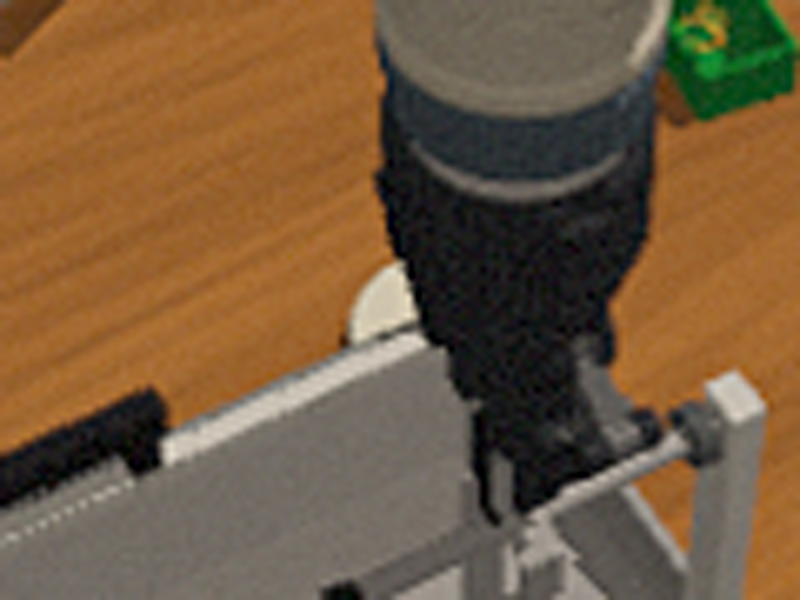

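Not loaded yet (force still about −1.6 N, the basket's weight). A few millimetres more.

Emit:
servo_tool([
  [1, 0, 0.5, 1, 0],
  [1, 0, 0.5, 2, 0],
  [1, 0, 0.5, 2, 0],
])

```text
clock: 10.15
tcp_pos: [0.5835, -0.0078, 0.3922]
tool_rot: [0.735, 0.678, 0.001, 0.001]
wrist_force: [0.2, -0.1, 3.4]
finger_gap: 0.009
```

```bash
python3 go.py
```

```text
t 10.15 grasp w [583.7  -7.8 237.2] st [ -0.  122.7 237.2] phi 85.42 F [ 0.2 -0.1  3.4] gap 9.0
```

Emit:
servo_tool([
  [1, -10, 0, 0.7, 0],
  [1, -28, 0, 0.7, 0],
  [1, -46, 0, 0.7, 0],
  [1, -62, 0, 0.7, 0],
  [1, -70, 0, 0.7, 0],
])

```text
clock: 10.65
tcp_pos: [0.578, -0.0779, 0.392]
tool_rot: [0.735, 0.678, 0.002, 0.0]
wrist_force: [1.3, 6.4, 6.8]
finger_gap: 0.0094
```

```bash
python3 go.py st 0 -20 237 85.4
```

```text
t 10.65 grasp w [578.5 -77.6 237. ] st [  0.4  52.7 237. ] phi 85.44 F [1.3 6.4 6.8] gap 9.4
w [ 572.2 -150.   237. ] shift [-72.7  -0.5  -0.2] 0.04
```

Emit:
servo_tool([
  [1, -12, 0, -0.3, 0],
  [1, -32, 0, -0.3, 0],
  [1, -52, 0, -0.3, 0],
  [1, -72, 0, -0.3, 0],
  [1, -90, 0, -0.3, 0],
])

```text
clock: 11.15
tcp_pos: [0.5708, -0.1676, 0.392]
tool_rot: [0.735, 0.679, 0.002, 0.001]
wrist_force: [3.4, 5.8, 5.1]
finger_gap: 0.0094
```

```bash
python3 go.py st 0 -155 237 85.4
```

```text
t 11.15 grasp w [ 571.3 -167.4  237. ] st [  0.5 -37.4 237. ] phi 85.47 F [3.4 5.8 5.1] gap 9.4
w [ 561.3 -284.6  237. ] shift [-117.6   -0.7   -0.2] 0.07
```

Emit:
servo_tool([
  [1, -15, -0.3, 0, 0],
  [1, -40, -0.3, 0, 0],
  [1, -65, -0.5, 0, 0],
  [1, -90, -0.7, 0, 0],
  [1, -108, -0.7, 0, 0],
])

```text
clock: 11.65
tcp_pos: [0.5617, -0.2757, 0.3921]
tool_rot: [0.735, 0.678, 0.002, 0.001]
wrist_force: [5.8, 5.2, 6.1]
finger_gap: 0.0095
```

Emit:
servo_tool([
  [1, -6, 0, 0, 0],
  [1, -9, 0, 0, 0],
  [1, -9, 0, 0, 0],
])

```text
clock: 11.95
tcp_pos: [0.5611, -0.2842, 0.3921]
tool_rot: [0.735, 0.678, 0.001, 0.001]
wrist_force: [4.7, 0.6, 4.4]
finger_gap: 0.0089
```

```bash
python3 go.py st 0 -155 237 85.4;  python3 - <<'E'
from h import *
s=snapshot("scene");crop(s,140,150,180,135,"s11")
E
```

```text
t 11.95 grasp w [ 561.7 -284.3  237.1] st [   0.4 -154.7  237.1] phi 85.42 F [4.7 0.6 4.4] gap 8.9
w [ 561.3 -284.6  237. ] shift [-0.3 -0.4  0.1] 0.02
```

View pics/s11.png

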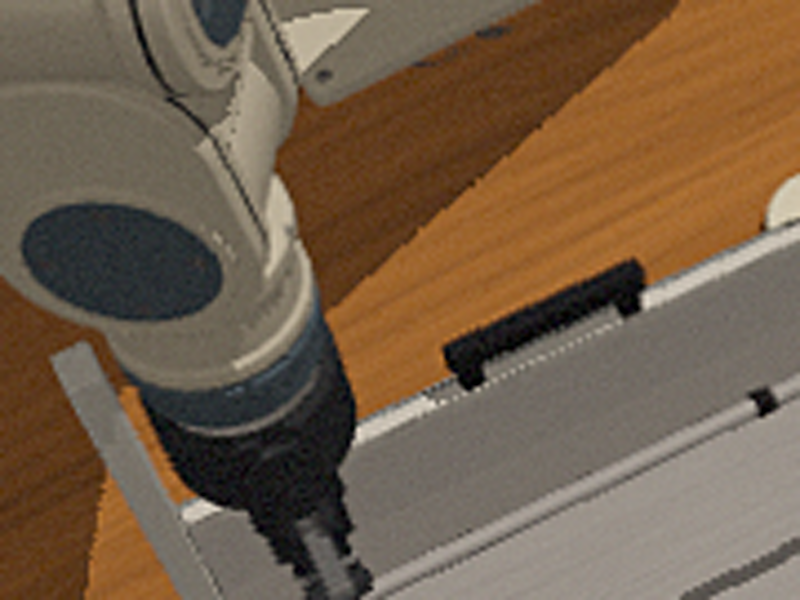

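Emit:
servo_tool([
  [1, 0, 0.4, -0.3, 0],
  [0.7, 0, 0.4, -0.3, 0],
  [0.5, 0, 0.4, -0.3, 0],
  [0.2, 0, 0.4, -0.3, 0],
  [0.2, 0, 0.4, -0.3, 0],
])

```text
clock: 12.5
tcp_pos: [0.5608, -0.2838, 0.391]
tool_rot: [0.735, 0.678, -0.0, -0.0]
wrist_force: [0.2, 0.3, -0.1]
finger_gap: 0.034
```

Emit:
servo_tool([
  [0.2, 0, 0, -20, 0],
  [0.2, 0, 0, -55, 0],
  [0, 0, 0, -85, 0],
  [0, 0, 0, -100, 0],
])

```text
clock: 12.9
tcp_pos: [0.5607, -0.2837, 0.4941]
tool_rot: [0.735, 0.678, 0.0, 0.001]
wrist_force: [-0.2, 0.4, -0.8]
finger_gap: 0.0428
```

```bash
python3 go.py st 0 -155 237 85.4;  python3 - <<'E'
from h import *
s=snapshot("scene");crop(s,140,150,180,135,"s12")
E
```

```text
t 12.9 grasp w [ 561.  -283.9  339.1] st [-3.000e-01 -1.544e+02  3.391e+02] phi 85.43 F [-0.2  0.4 -0.8] gap 42.8
w [ 561.3 -284.6  237. ] shift [-5.000e-01  1.000e-01  1.021e+02] 0.03
```

View pics/s12.png

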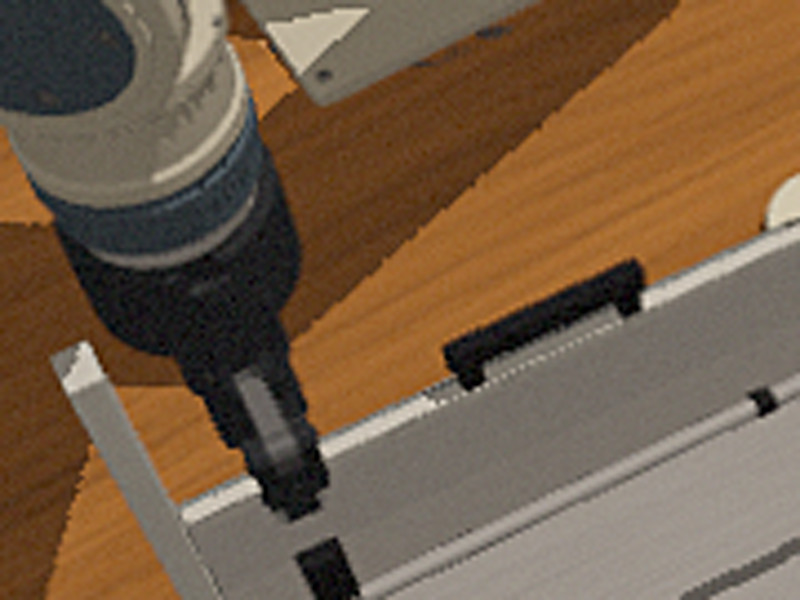

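```bash
python3 go.py 571.5 243 330 64.6
```

```text
t 12.95 grasp w [ 561.2 -284.1  340.5] st [-1.000e-01 -1.545e+02  3.405e+02] phi 85.42 F [-1.7  0.7  1.1] gap 42.5
w [571.5 243.  330. ] shift [526.3 -31.9   9. ] 20.82
```

Emit:
servo_tool([
  [0, 40, 0, 0, 0],
  [0, 85, 0, 0, 0],
  [0, 130, 0, 0, 0],
  [0, 175, 0, 0, 0],
  [0, 220, 0, 0, 0],
])

```text
clock: 13.45
tcp_pos: [0.5782, -0.0629, 0.4905]
tool_rot: [0.735, 0.678, -0.0, -0.0]
wrist_force: [1.2, 0.6, -0.0]
finger_gap: 0.0425
```

Emit:
servo_tool([
  [0, 45, 0, 0, 4],
  [0, 90, 0, 0, 8],
  [0, 135, 0, 0, 12],
  [0, 180, 0, 0, 16],
  [0, 220, 0, 0, 20],
])

```text
clock: 13.95
tcp_pos: [0.5958, 0.1569, 0.4905]
tool_rot: [0.842, 0.539, -0.0, -0.0]
wrist_force: [0.9, -0.1, 0.3]
finger_gap: 0.0429
```

```bash
python3 go.py 571.5 243 235 64.6
python3 - <<'E'
from h import *
s=snapshot("scene");t=snapshot("top");crop(s,140,110,340,255,"s13");crop(t,180,180,280,210,"t13")
E
```

```text
t 13.95 grasp w [595.7 156.9 335.5] st [ -1.4 287.8 335.5] phi 65.29 F [ 0.9 -0.1  0.3] gap 42.9
w [571.5 243.  235. ] shift [ 68.2 -57.9 100.5] 0.69
```

View pics/s13.png

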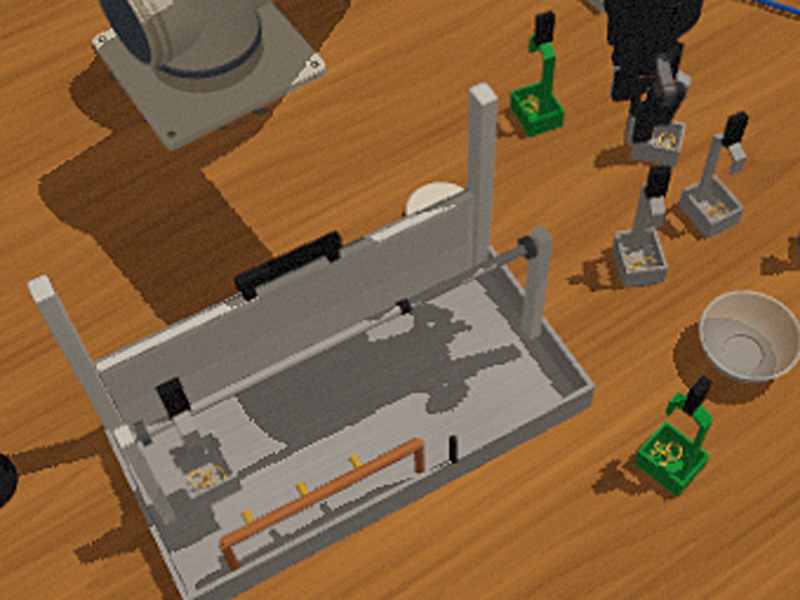

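View pics/t13.png

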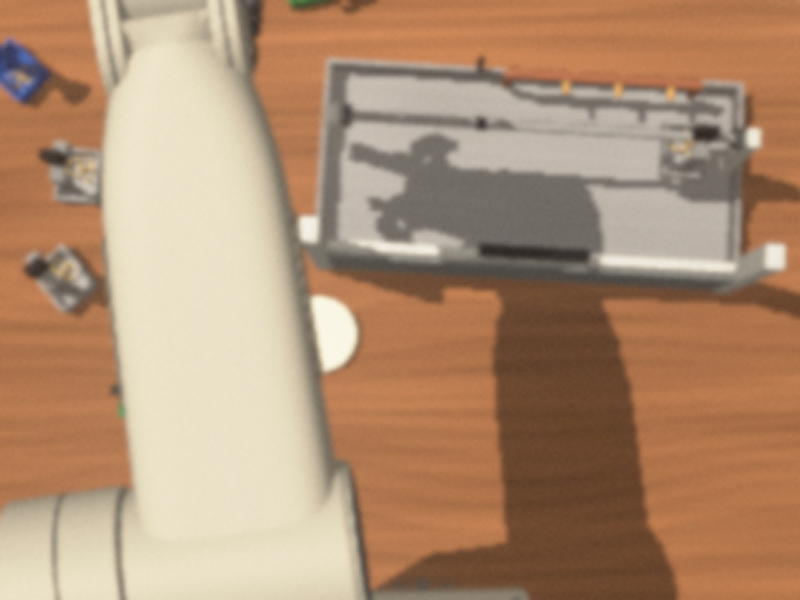

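Emit:
servo_tool([
  [0, 34, -29, 0, 0.7],
  [0, 68, -58, 0, 0.7],
  [0, 68, -58, 45, 0.7],
  [0, 68, -58, 90, 0.7],
  [0, 68, -58, 134, 0.7],
])

```text
clock: 14.55
tcp_pos: [0.5709, 0.2406, 0.3552]
tool_rot: [0.844, 0.536, -0.0, 0.0]
wrist_force: [-0.7, 0.3, -0.3]
finger_gap: 0.0427
```

```bash
python3 go.py 571.5 243 156 64.6
python3 - <<'E'
from h import *
s=snapshot("scene");crop(s,360,110,120,135,"s14",4.4)
E
```

```text
t 14.55 grasp w [570.9 240.6 200.2] st [-32.9 369.2 200.2] phi 64.79 F [-0.7  0.3 -0.3] gap 42.7
w [571.5 243.  156. ] shift [ 2.5 -0.4 44.2] 0.19
```

View pics/s14.png

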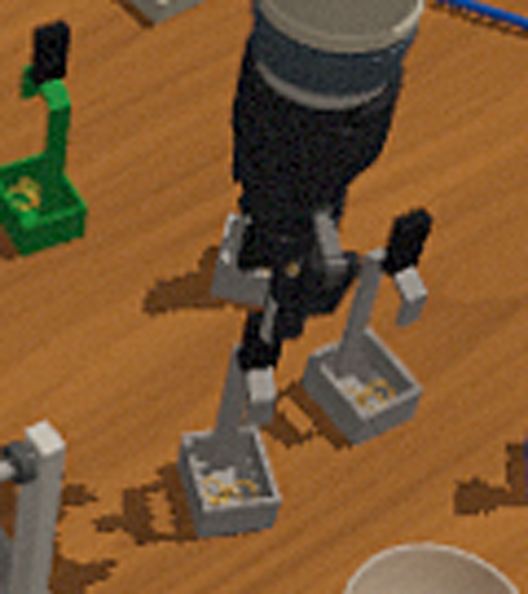

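Emit:
servo_tool([
  [0, 2.5, 0, 22, 0],
  [0, 2.5, 0, 43, 0],
  [1, 2.5, 0, 43, 0],
  [1, 2.5, 0, 43, 0],
  [1, 2.5, 0, 43, 0],
], newtons=40)

```text
clock: 15.1
tcp_pos: [0.573, 0.2428, 0.3158]
tool_rot: [0.845, 0.535, 0.001, 0.0]
wrist_force: [-0.2, 0.5, -1.3]
finger_gap: 0.0088
```

Emit:
servo_tool([
  [1, 0, 0, 0, 0],
  [1, 0, 0, 0, 0],
])

```text
clock: 15.3
tcp_pos: [0.5728, 0.243, 0.3153]
tool_rot: [0.845, 0.535, 0.001, 0.0]
wrist_force: [-0.5, 0.9, 2.3]
finger_gap: 0.0089
```

```bash
python3 go.py 571.5 243 156 64.6
python3 - <<'E'
from h import *
s=snapshot("scene");crop(s,360,110,120,135,"s15",4.4)
E
```

```text
t 15.3 grasp w [573.  243.  160.3] st [-31.  371.8 160.3] phi 64.72 F [-0.5  0.9  2.3] gap 8.9
w [571.5 243.  156. ] shift [-0.6 -1.3  4.3] 0.12
```

View pics/s15.png

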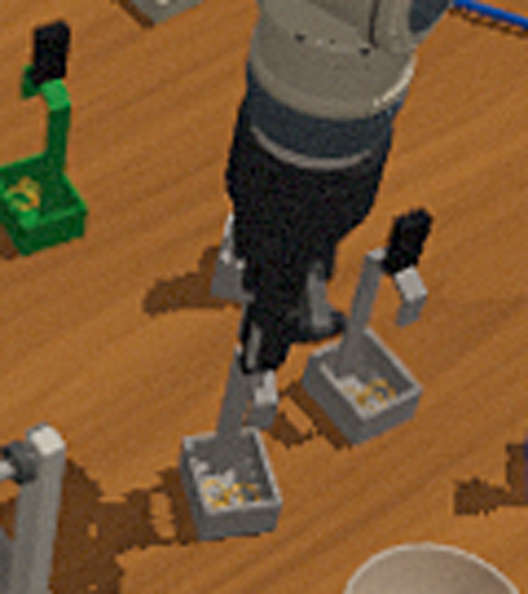

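Emit:
servo_tool([
  [1, 0, 0, -20, 0],
  [1, 0, 0, -60, 0],
  [1, 0, 0, -105, 0],
  [1, 0, 0, -150, 0],
  [1, 0, 0, -180, 0],
])

```text
clock: 15.85
tcp_pos: [0.572, 0.2429, 0.4981]
tool_rot: [0.845, 0.535, 0.002, 0.001]
wrist_force: [1.3, 1.1, -1.6]
finger_gap: 0.0089
```

```bash
python3 go.py st -60 310 340 85.4
```

```text
t 15.85 grasp w [572.6 243.  343.1] st [-31.4 371.8 343.1] phi 64.73 F [ 1.3  1.1 -1.6] gap 8.9
w [539.1 183.7 340. ] shift [-67.9  -5.    2.9] -20.67
```

Emit:
servo_tool([
  [1, -15, -1, 0, -5],
  [1, -35, -3, 0, -10],
  [1, -55, -5, 0, -15],
  [1, -68, -5, 0, -20.7],
  [1, -68, -5, 0, -20.7],
])

```text
clock: 16.35
tcp_pos: [0.5383, 0.1826, 0.4951]
tool_rot: [0.735, 0.679, 0.0, 0.0]
wrist_force: [-0.1, 0.2, -2.1]
finger_gap: 0.0092
```

```bash
python3 go.py st -60 120 282 85.4
```

```text
t 16.35 grasp w [538.5 182.6 340.1] st [-60.5 308.8 340.1] phi 85.46 F [-0.1  0.2 -2.1] gap 9.2
w [523.7  -5.6 282. ] shift [-188.8    0.2   58.1] 0.06
```

Emit:
servo_tool([
  [1, -30, 0, 0, 0],
  [1, -75, 0, 0, 0],
  [1, -120, 0, 5, 0],
  [1, -165, 0, 30, 0],
  [1, -188, 0, 58, 0],
])

```text
clock: 16.85
tcp_pos: [0.5242, -0.0059, 0.4366]
tool_rot: [0.736, 0.677, 0.001, 0.001]
wrist_force: [0.9, 0.8, -1.7]
finger_gap: 0.0093
```

Emit:
servo_tool([
  [1, 0, 15, 0, 0],
  [1, 0, 35, 0, 0],
  [1, 0, 52, 0, 0],
  [1, 0, 60, 0, 0],
  [1, 0, 60, 0, 0],
])

```text
clock: 17.35
tcp_pos: [0.5849, -0.0083, 0.4357]
tool_rot: [0.735, 0.678, -0.0, -0.0]
wrist_force: [-0.6, -0.3, -1.5]
finger_gap: 0.0089
```

```bash
python3 go.py st 0 120 240 85.4;  python3 - <<'E'
from h import *
s=snapshot("scene");crop(s,260,150,120,90,"s16")
E
```

```text
t 17.35 grasp w [584.7  -8.3 280.7] st [  1.  122.3 280.7] phi 85.36 F [-0.6 -0.3 -1.5] gap 8.9
w [583.5 -10.5 240. ] shift [-2.3 -1.  40.7] -0.04
```

View pics/s16.png

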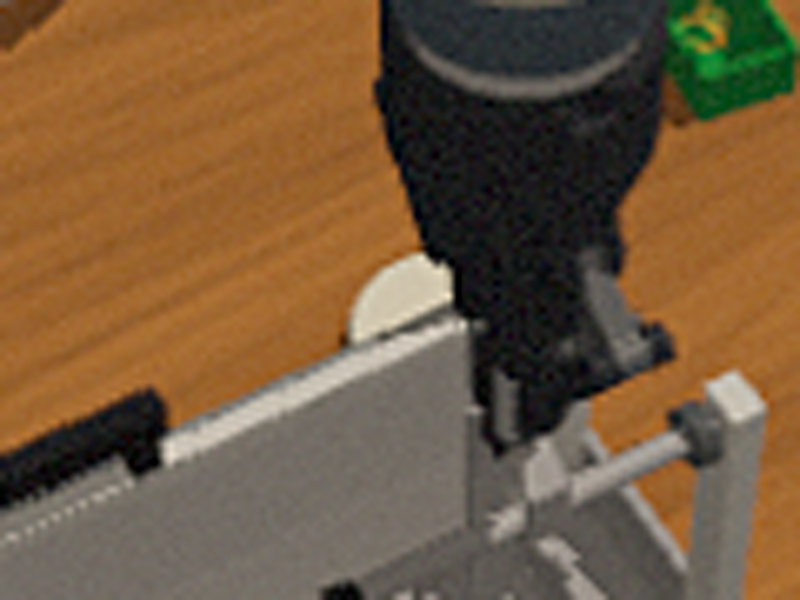

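Emit:
servo_tool([
  [1, 0, -1, 14, 0],
  [1, 0, -1, 28, 0],
  [1, 0, -1, 37, 0],
  [1, 0, -1, 39, 0],
  [1, 0, -1, 39, 0],
])

```text
clock: 17.9
tcp_pos: [0.5827, -0.0084, 0.3976]
tool_rot: [0.735, 0.678, -0.0, -0.0]
wrist_force: [0.1, 0.5, -1.1]
finger_gap: 0.0092
```

Emit:
servo_tool([
  [1, 0, 0.5, 1, 0],
  [1, 0, 0.5, 2, 0],
  [1, 0, 0.5, 2, 0],
])

```text
clock: 18.2
tcp_pos: [0.5835, -0.0085, 0.3955]
tool_rot: [0.735, 0.678, 0.0, 0.0]
wrist_force: [0.2, -0.4, -1.8]
finger_gap: 0.0089
```

```bash
python3 go.py st 0 120 240 85.4
```

```text
t 18.2 grasp w [583.5  -8.5 240.5] st [-2.000e-01  1.219e+02  2.405e+02] phi 85.42 F [ 0.2 -0.4 -1.8] gap 8.9
w [583.5 -10.5 240. ] shift [-1.9  0.2  0.5] 0.02
```

Emit:
servo_tool([
  [1, 0, 0, 0.7, 0],
  [1, 0, 0, 1.2, 0],
  [1, 0, 0, 1.2, 0],
])

```text
clock: 18.5
tcp_pos: [0.5835, -0.0085, 0.3952]
tool_rot: [0.735, 0.678, 0.001, 0.001]
wrist_force: [0.2, 0.8, 5.1]
finger_gap: 0.009
```

Emit:
servo_tool([
  [1, -12, 0, 0.2, 0],
  [1, -32, 0, 0.2, 0],
  [1, -52, 0, 0.2, 0],
  [1, -72, 0, 0.2, 0],
  [1, -90, 0, 0.2, 0],
])

```text
clock: 19.0
tcp_pos: [0.5764, -0.0984, 0.395]
tool_rot: [0.735, 0.679, 0.002, 0.0]
wrist_force: [2.2, 5.8, 6.3]
finger_gap: 0.0089
```

```bash
python3 go.py st 0 -101 240 85.4
```

```text
t 19.0 grasp w [576.9 -98.2 240. ] st [  0.5  32.  240. ] phi 85.47 F [2.2 5.8 6.3] gap 8.9
w [ 565.7 -230.8  240. ] shift [-133.    -0.7   -0.2] 0.07
```

Emit:
servo_tool([
  [1, -15, 0, 0, 0],
  [1, -37, 0.2, 0, 0],
  [1, -59, 0.2, 0, 0],
  [1, -81, 0.2, 0, 0],
  [1, -100, 0.2, 0, 0],
])

```text
clock: 19.5
tcp_pos: [0.5686, -0.1983, 0.395]
tool_rot: [0.735, 0.679, 0.001, 0.0]
wrist_force: [2.4, 6.0, 5.7]
finger_gap: 0.0094
```

Emit:
servo_tool([
  [1, -14, 0, 0, 0],
  [1, -28, 0, 0, 0],
  [1, -33, 0, 0, 0],
  [1, -33, 0, 0, 0],
])

```text
clock: 19.9
tcp_pos: [0.566, -0.2314, 0.3951]
tool_rot: [0.735, 0.678, 0.001, 0.001]
wrist_force: [1.5, 1.0, 5.5]
finger_gap: 0.0092
```

```bash
python3 go.py st 0 -101 240 85.4
```

```text
t 19.9 grasp w [ 566.4 -231.5  240.1] st [   0.8 -101.7  240.1] phi 85.39 F [1.5 1.  5.5] gap 9.2
w [ 565.7 -230.8  240. ] shift [ 0.7 -0.8  0.1] -0.01
```

Emit:
servo_tool([
  [1, 0, 0, -0.3, 0],
  [0.7, 0, 0, -0.3, 0],
  [0.5, 0, 0, -0.3, 0],
  [0.2, 0, 0, -0.3, 0],
  [0.2, 0, 0, -0.3, 0],
])

```text
clock: 20.4
tcp_pos: [0.5658, -0.2307, 0.394]
tool_rot: [0.735, 0.678, -0.0, -0.0]
wrist_force: [0.3, -0.1, 0.3]
finger_gap: 0.0342
```

Emit:
servo_tool([
  [0.2, 0, 0, -20, 0],
  [0.2, 0, 0, -55, 0],
  [0, 0, 0, -85, 0],
  [0, 0, 0, -100, 0],
])

```text
clock: 20.8
tcp_pos: [0.5656, -0.2306, 0.497]
tool_rot: [0.735, 0.678, 0.0, 0.001]
wrist_force: [0.4, -0.8, -0.7]
finger_gap: 0.0423
```

Emit:
servo_tool([
  [0, 40, 0, 0, 0],
  [0, 85, 0, 0, 0],
  [0, 130, 0, 0, 0],
  [0, 175, 0, 0, 0],
  [0, 220, 0, 0, 0],
])

```text
clock: 21.3
tcp_pos: [0.5831, -0.0098, 0.4943]
tool_rot: [0.735, 0.678, -0.0, 0.0]
wrist_force: [1.8, 0.0, 0.8]
finger_gap: 0.0429
```

```bash
python3 go.py 451.5 373.3 330 130 451.5 373.3 330 -50
python3 - <<'E'
from h import *
s=snapshot("scene");t=snapshot("top");crop(s,140,110,340,255,"s17");crop(t,180,180,280,210,"t17")
print(np.degrees(sense()["joint_positions"]))
E
```

```text
t 21.3 grasp w [583.1  -9.8 339.3] st [ -0.4 120.7 339.3] phi 85.41 F [1.8 0.  0.8] gap 42.9
w [451.5 373.3 330. ] shift [ 371.3 -161.9    9.3] -44.59
w [451.5 373.3 330. ] shift [ 371.3 -161.9    9.3] 135.41
[-8.93282395e+00  1.78470537e+01  1.84392228e+01  9.05905686e+01
  6.77266806e-02  8.53498139e+01]
```

View pics/s17.png

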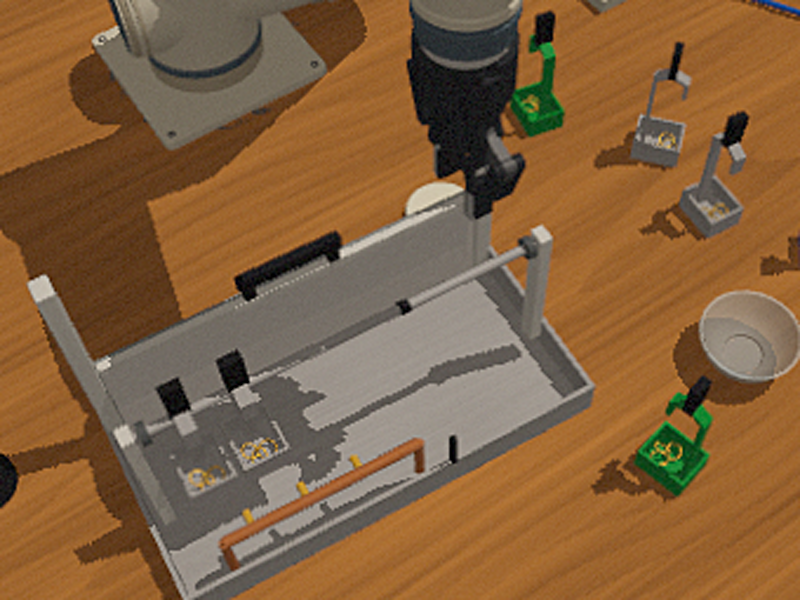

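View pics/t17.png

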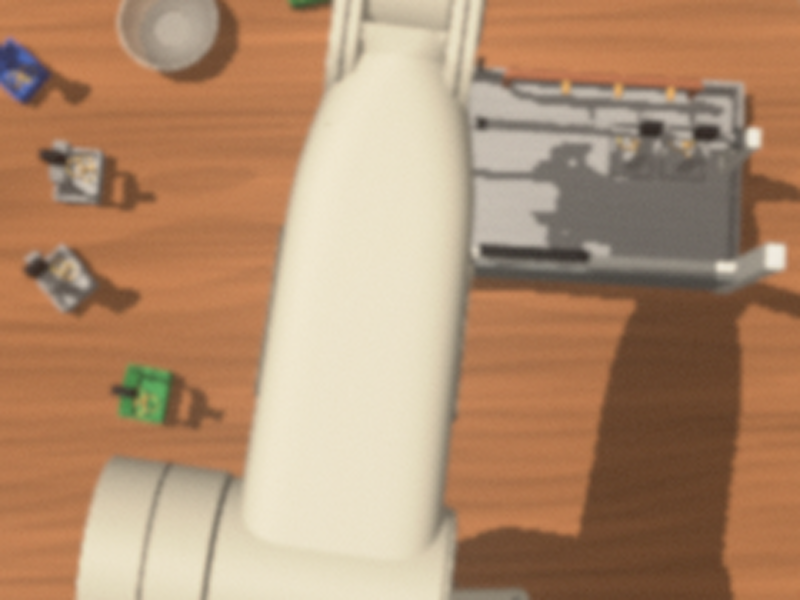

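Emit:
servo_tool([
  [0, 38, -17, 0, -8],
  [0, 78, -34, 0, -16],
  [0, 118, -51, 0, -24],
  [0, 158, -69, 0, -32],
  [0, 198, -86, 0, -40],
])

```text
clock: 21.9
tcp_pos: [0.5127, 0.1937, 0.4943]
tool_rot: [0.456, 0.89, -0.0, 0.0]
wrist_force: [1.0, -0.1, 0.3]
finger_gap: 0.0422
```

```bash
python3 go.py 451.5 373.3 240 130.3
```

```text
t 21.9 grasp w [512.7 193.7 339.3] st [-87.1 317.8 339.3] phi 125.72 F [ 1.  -0.1  0.3] gap 42.2
w [451.5 373.3 240. ] shift [181.6  55.2  99.3] -4.58
```

Emit:
servo_tool([
  [0, 42, 13, 0, -2],
  [0, 88, 27, 0, -4.6],
  [0, 134, 41, 0, -4.6],
  [0, 168, 51, 20, -4.6],
  [0, 181, 55, 60, -4.6],
])

```text
clock: 22.4
tcp_pos: [0.4525, 0.3747, 0.4357]
tool_rot: [0.421, 0.907, 0.002, 0.001]
wrist_force: [0.9, -0.6, -0.3]
finger_gap: 0.0425
```

Emit:
servo_tool([
  [0, 0, 0, 35, 0],
  [0, 0, 0, 70, 0],
  [0, 0, 0, 75, 0],
])

```text
clock: 22.7
tcp_pos: [0.4528, 0.3715, 0.3553]
tool_rot: [0.422, 0.906, -0.003, -0.002]
wrist_force: [0.4, -0.4, -0.4]
finger_gap: 0.0429
```

```bash
python3 go.py 451.5 373.3 156 130.3
python3 - <<'E'
from h import *
s=snapshot("scene");crop(s,360,90,120,135,"s18",4.4)
E
```

```text
t 22.7 grasp w [451.9 371.  200.3] st [-162.   489.6  200.3] phi 130.03 F [ 0.4 -0.4 -0.4] gap 42.9
w [451.5 373.3 156. ] shift [ 2.   1.5 44.3] -0.27
```

View pics/s18.png

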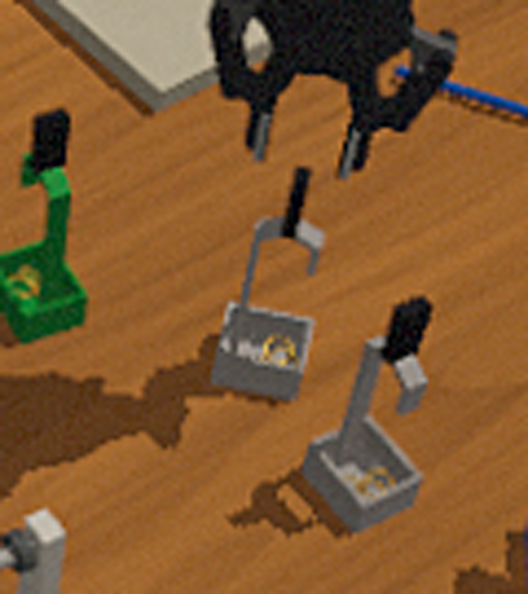

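Emit:
servo_tool([
  [0, 2, 1, 22, 0],
  [0, 2, 1, 43, 0],
  [1, 2, 1, 43, 0],
  [1, 2, 1, 43, 0],
  [1, 2, 1, 43, 0],
], newtons=40)

```text
clock: 23.25
tcp_pos: [0.4534, 0.3743, 0.3182]
tool_rot: [0.423, 0.906, 0.001, 0.001]
wrist_force: [0.3, -0.8, -1.9]
finger_gap: 0.0093
```

Emit:
servo_tool([
  [1, 0, 0, 0, 0],
  [1, 0, 0, 0, 0],
])

```text
clock: 23.45
tcp_pos: [0.4532, 0.3744, 0.3181]
tool_rot: [0.422, 0.906, 0.001, 0.001]
wrist_force: [0.3, -0.9, 6.5]
finger_gap: 0.0089
```

```bash
python3 go.py 451.5 373.3 156 130.3
python3 - <<'E'
from h import *
s=snapshot("scene");crop(s,360,90,120,135,"s19",4.4)
E
```

```text
t 23.45 grasp w [453.6 374.6 163.1] st [-160.6  493.3  163.1] phi 130.02 F [ 0.3 -0.9  6.5] gap 8.9
w [451.5 373.3 156. ] shift [ 0.4 -2.4  7.1] -0.28
```

View pics/s19.png

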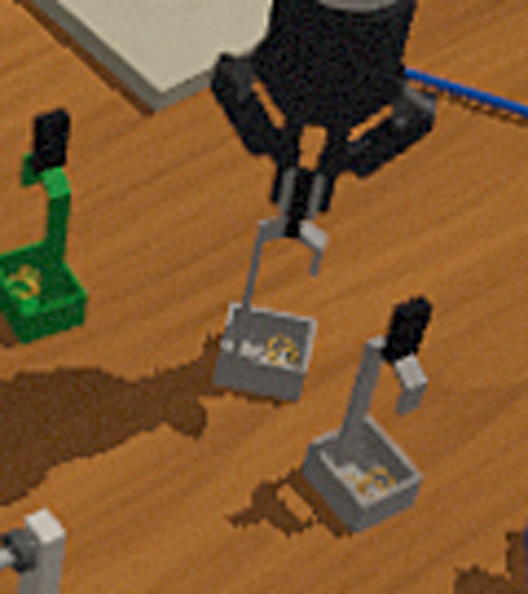

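Emit:
servo_tool([
  [1, 0, 0, -20, 0],
  [1, 0, 0, -60, 0],
  [1, 0, 0, -105, 0],
  [1, 0, 0, -150, 0],
  [1, 0, 0, -180, 0],
])

```text
clock: 24.0
tcp_pos: [0.4522, 0.3739, 0.5003]
tool_rot: [0.422, 0.906, 0.002, 0.001]
wrist_force: [0.6, 0.0, -1.3]
finger_gap: 0.009
```

```bash
python3 go.py st -60 310 343 85.4
```

```text
t 24.0 grasp w [452.8 374.2 345.3] st [-161.4  492.9  345.3] phi 130.03 F [ 0.6  0.  -1.3] gap 9.0
w [539.1 183.7 343. ] shift [-201.4  -56.4    2.2] 44.63
```

Emit:
servo_tool([
  [1, -20, -6, 0, 8],
  [1, -55, -15, 0, 16],
  [1, -95, -27, 0, 24],
  [1, -135, -38, 0, 32],
  [1, -170, -48, 0, 40],
])

```text
clock: 24.5
tcp_pos: [0.5257, 0.2115, 0.4969]
tool_rot: [0.709, 0.705, 0.0, 0.0]
wrist_force: [1.5, -0.1, -1.4]
finger_gap: 0.0093
```

```bash
python3 go.py st -60 280 343 85.4
```

```text
t 24.5 grasp w [525.8 211.5 341.9] st [-75.5 336.6 341.9] phi 89.69 F [ 1.5 -0.1 -1.4] gap 9.3
w [536.7 153.8 343. ] shift [-57.6  11.1  -1.1] 4.29
```

Emit:
servo_tool([
  [1, -25, 5, 0, 2],
  [1, -50, 10, 0, 4.3],
  [1, -57, 11, 0, 4.3],
])

```text
clock: 24.8
tcp_pos: [0.5368, 0.1541, 0.4967]
tool_rot: [0.734, 0.679, 0.0, 0.0]
wrist_force: [0.3, 1.1, -2.7]
finger_gap: 0.0089
```

```bash
python3 go.py st -60 120 285 85.4
```

```text
t 24.8 grasp w [536.8 154.1 341.7] st [-59.8 280.2 341.7] phi 85.54 F [ 0.3  1.1 -2.7] gap 8.9
w [523.7  -5.6 285. ] shift [-160.2   -0.7   56.8] 0.14
```

Emit:
servo_tool([
  [1, -25, 0, 0, 0],
  [1, -65, 0, 0, 0],
  [1, -105, 0, 10, 0],
  [1, -140, 0, 35, 0],
  [1, -160, -0.5, 57, 0],
])

```text
clock: 25.3
tcp_pos: [0.5236, -0.0049, 0.4391]
tool_rot: [0.733, 0.68, 0.0, 0.001]
wrist_force: [0.5, 0.3, -2.4]
finger_gap: 0.0091
```

Emit:
servo_tool([
  [1, 0, 15, 0, 0],
  [1, 0, 35, 0, 0],
  [1, 0, 52, 0, 0],
  [1, 0, 60, 0, 0],
  [1, 0, 60, 0, 0],
])

```text
clock: 25.8
tcp_pos: [0.5844, -0.0074, 0.4389]
tool_rot: [0.733, 0.681, -0.0, -0.0]
wrist_force: [0.8, -0.4, -1.6]
finger_gap: 0.0092
```

```bash
python3 go.py st 0 120 243 85.4;  python3 - <<'E'
from h import *
s=snapshot("scene");crop(s,260,150,120,90,"s20")
E
```

```text
t 25.8 grasp w [584.4  -7.4 283.9] st [  0.6 123.2 283.9] phi 85.78 F [ 0.8 -0.4 -1.6] gap 9.2
w [583.5 -10.5 243. ] shift [-3.2 -0.6 40.9] 0.38
```

View pics/s20.png

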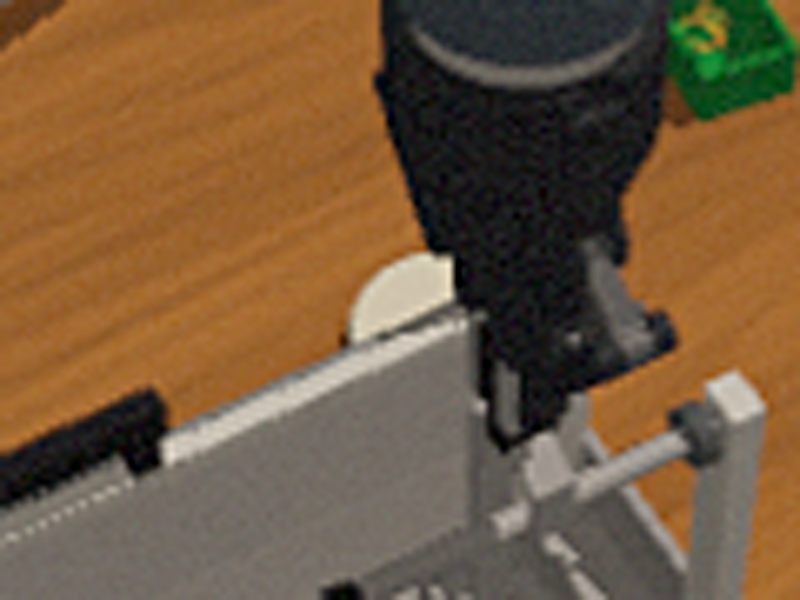

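Emit:
servo_tool([
  [1, 0, -0.5, 14, 0.4],
  [1, 0, -0.5, 28, 0.4],
  [1, 0, -0.5, 37, 0.4],
  [1, 0, -0.5, 40, 0.4],
  [1, 0, -0.5, 40, 0.4],
])

```text
clock: 26.35
tcp_pos: [0.583, -0.0076, 0.3995]
tool_rot: [0.735, 0.678, 0.0, 0.0]
wrist_force: [-0.3, -0.3, -1.2]
finger_gap: 0.0091
```

Emit:
servo_tool([
  [1, 0, 0, 1, 0],
  [1, 0, 0, 1.5, 0],
  [1, 0, 0, 1.5, 0],
])

```text
clock: 26.65
tcp_pos: [0.5834, -0.0078, 0.3983]
tool_rot: [0.735, 0.678, 0.0, 0.0]
wrist_force: [-0.4, 0.8, 1.4]
finger_gap: 0.009
```

```bash
python3 go.py st 0 120 243 85.4
```

```text
t 26.65 grasp w [583.5  -7.8 243.3] st [-2.000e-01  1.227e+02  2.433e+02] phi 85.33 F [-0.4  0.8  1.4] gap 9.0
w [583.5 -10.5 243. ] shift [-2.7  0.2  0.3] -0.07
```

Emit:
servo_tool([
  [1, -8, 0.2, 0.5, 0],
  [1, -26, 0.3, 0.5, 0],
  [1, -46, 0.4, 0.5, 0],
  [1, -66, 0.4, 0.5, 0],
  [1, -86, 0.5, 0.5, 0],
])

```text
clock: 27.15
tcp_pos: [0.5769, -0.0942, 0.3979]
tool_rot: [0.735, 0.678, 0.001, 0.0]
wrist_force: [3.1, 4.2, 4.6]
finger_gap: 0.0091
```

```bash
python3 go.py st 0.6 -47 243 85.4
```

```text
t 27.15 grasp w [577.2 -94.1 242.9] st [  0.5  36.2 242.9] phi 85.36 F [3.1 4.2 4.6] gap 9.1
w [ 570.6 -177.   243. ] shift [-83.2   0.1  -0.1] -0.04
```

Emit:
servo_tool([
  [1, -15, 0.2, 0, 0],
  [1, -37, 0.2, 0, 0],
  [1, -59, 0.2, 0, 0],
  [1, -77, 0.2, 0, 0],
  [1, -82, 0.2, 0, 0],
])

```text
clock: 27.65
tcp_pos: [0.5704, -0.1767, 0.3979]
tool_rot: [0.736, 0.677, 0.001, 0.0]
wrist_force: [2.5, 6.0, 5.7]
finger_gap: 0.009
```

Emit:
servo_tool([
  [1, -1, 0, -0.2, 0],
  [0.7, -1, 0, -0.2, 0],
  [0.5, -1, 0, -0.2, 0],
  [0.2, -1, 0, -0.2, 0],
  [0.2, -1, 0, -0.2, 0],
])

```text
clock: 28.15
tcp_pos: [0.5702, -0.1761, 0.3972]
tool_rot: [0.735, 0.678, -0.0, -0.0]
wrist_force: [0.0, -0.2, 0.4]
finger_gap: 0.0342
```

```bash
python3 go.py st 0.6 -47 243 85.4
```

```text
t 28.15 grasp w [ 570.1 -176.1  242.2] st [  0.  -46.2 242.2] phi 85.34 F [ 0.  -0.2  0.4] gap 34.2
w [ 570.6 -177.   243. ] shift [-0.8  0.6 -0.8] -0.06
```

Emit:
servo_tool([
  [0.2, 0, 0, -20, 0],
  [0.2, 0, 0, -55, 0],
  [0, 0, 0, -85, 0],
  [0, 0, 0, -100, 0],
])

```text
clock: 28.55
tcp_pos: [0.57, -0.176, 0.5002]
tool_rot: [0.735, 0.678, 0.0, 0.001]
wrist_force: [0.2, -0.0, -0.0]
finger_gap: 0.0428
```

Emit:
servo_tool([
  [0, 40, 0, 0, 0],
  [0, 85, 0, 0, 0],
  [0, 130, 0, 0, 0],
  [0, 175, 0, 0, 0],
  [0, 220, 0, 0, 0],
])

```text
clock: 29.05
tcp_pos: [0.5879, 0.0449, 0.4975]
tool_rot: [0.735, 0.678, -0.0, 0.0]
wrist_force: [1.1, -0.1, 0.3]
finger_gap: 0.0426
```

```bash
python3 go.py 563 358.8 330 84.7
python3 - <<'E'
from h import *
s=snapshot("scene");t=snapshot("top");crop(s,140,110,340,255,"s21");crop(t,180,180,280,210,"t21")
E
```

```text
t 29.05 grasp w [587.9  44.8 342.5] st [-1.000e-01  1.755e+02  3.425e+02] phi 85.32 F [ 1.1 -0.1  0.3] gap 42.6
w [563.  358.8 330. ] shift [310.9 -50.4  12.4] 0.62
```

View pics/s21.png

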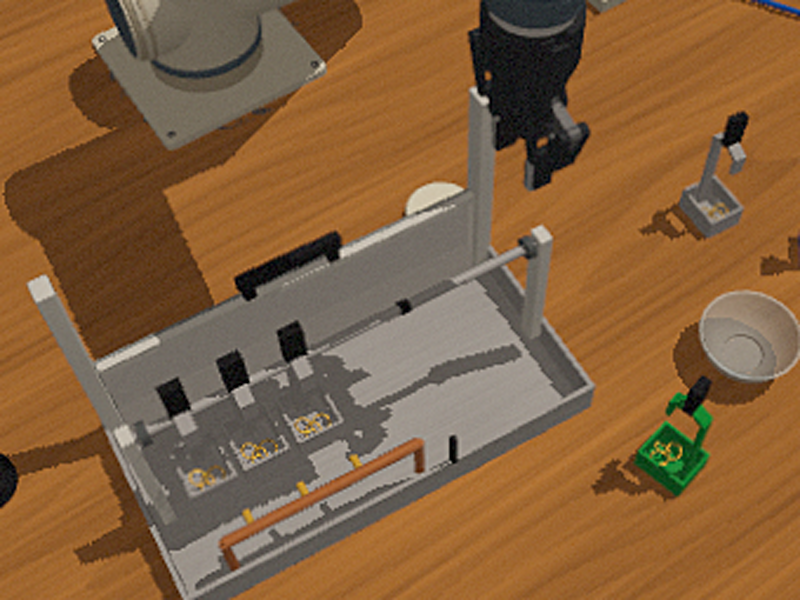

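View pics/t21.png

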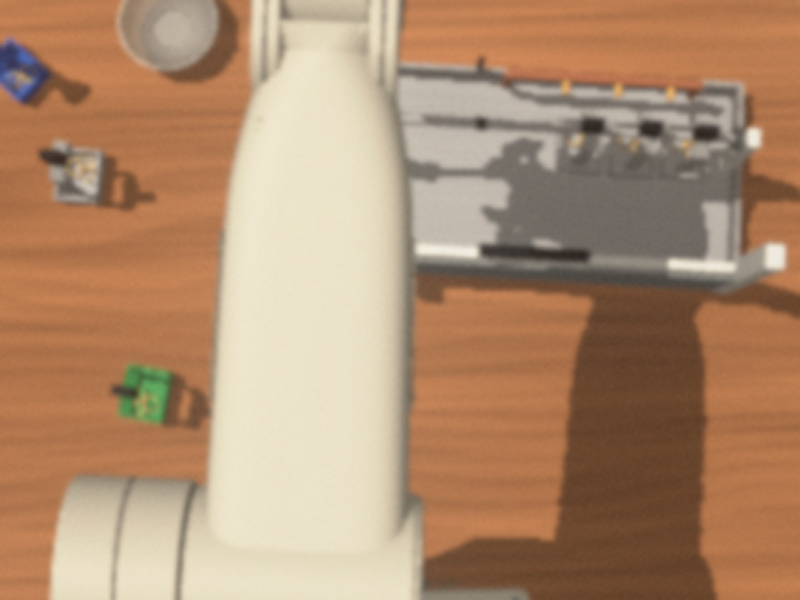

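Emit:
servo_tool([
  [0, 42, -7, 0, 0.6],
  [0, 90, -15, 0, 0.6],
  [0, 138, -22, 0, 0.6],
  [0, 186, -30, 0, 0.6],
  [0, 230, -37, 0, 0.6],
])

```text
clock: 29.65
tcp_pos: [0.5696, 0.2769, 0.4974]
tool_rot: [0.739, 0.674, -0.0, 0.0]
wrist_force: [0.8, 0.0, 1.0]
finger_gap: 0.0427
```

Emit:
servo_tool([
  [0, 42, -7, 0, 0],
  [0, 75, -12, 0, 0],
  [0, 81, -14, 45, 0],
  [0, 81, -14, 90, 0],
  [0, 81, -14, 140, 0],
])

```text
clock: 30.15
tcp_pos: [0.5634, 0.3574, 0.3564]
tool_rot: [0.739, 0.674, 0.001, 0.0]
wrist_force: [1.3, 1.3, -0.3]
finger_gap: 0.0429
```

```bash
python3 go.py 563 358.8 156 84.7
python3 - <<'E'
from h import *
s=snapshot("scene");t=snapshot("top");crop(s,390,110,90,105,"s22",5.5)
E
```

```text
t 30.15 grasp w [563.6 357.5 201.4] st [-49.6 485.1 201.4] phi 84.78 F [ 1.3  1.3 -0.3] gap 42.9
w [563.  358.8 156. ] shift [ 1.3 -0.8 45.4] 0.08
```

View pics/s22.png

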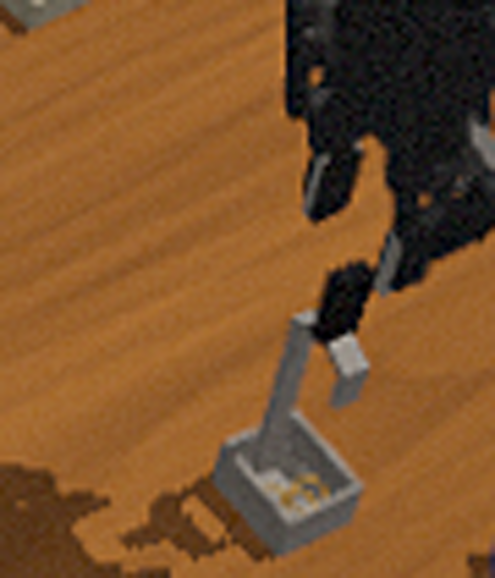

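Fingers straddle the tab. I'll descend and grip.

Emit:
servo_tool([
  [0, 1.5, -1, 22, 0],
  [0, 1.5, -1, 44, 0],
  [1, 1.5, -1, 44, 0],
  [1, 1.5, -1, 44, 0],
  [1, 1.5, -1, 44, 0],
], newtons=40)

```text
clock: 30.75
tcp_pos: [0.5633, 0.3589, 0.316]
tool_rot: [0.739, 0.674, 0.001, 0.0]
wrist_force: [-0.7, -0.2, -0.9]
finger_gap: 0.0091
```

Emit:
servo_tool([
  [1, 0, 0, 0, 0],
  [1, 0, 0, 0, 0],
])

```text
clock: 30.95
tcp_pos: [0.5631, 0.3589, 0.316]
tool_rot: [0.739, 0.674, 0.002, 0.001]
wrist_force: [-0.9, -1.1, 6.6]
finger_gap: 0.0094
```

```bash
python3 go.py 563 358.8 156 84.7
python3 - <<'E'
from h import *
s=snapshot("scene");t=snapshot("top");crop(s,390,110,90,105,"s23",5.5)
E
```

```text
t 30.95 grasp w [563.6 359.1 161. ] st [-49.8 486.8 161. ] phi 84.72 F [-0.9 -1.1  6.6] gap 9.4
w [563.  358.8 156. ] shift [-0.4 -0.6  5. ] 0.02
```

View pics/s23.png

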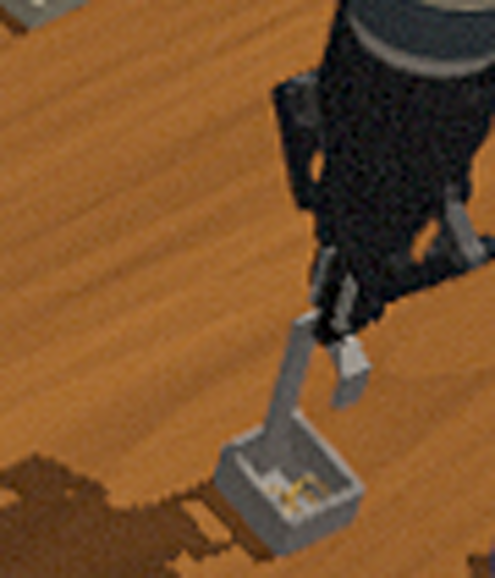

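Emit:
servo_tool([
  [1, 0, 0, -20, 0],
  [1, 0, 0, -60, 0],
  [1, 0, 0, -105, 0],
  [1, 0, 0, -150, 0],
  [1, 0, 0, -180, 0],
])

```text
clock: 31.55
tcp_pos: [0.5619, 0.3584, 0.4982]
tool_rot: [0.739, 0.674, 0.002, 0.001]
wrist_force: [1.3, 1.1, -0.9]
finger_gap: 0.009
```

```bash
python3 go.py st -60 280 341 85.4
```

```text
t 31.55 grasp w [562.6 358.7 343.2] st [-50.8 486.3 343.2] phi 84.73 F [ 1.3  1.1 -0.9] gap 9.0
w [536.7 153.8 341. ] shift [-206.4   -7.     1.7] -0.67
```

Emit:
servo_tool([
  [1, -25, -1, 0, -0.7],
  [1, -72, -2, 0, -0.7],
  [1, -120, -4, 0, -0.7],
  [1, -168, -6, 0, -0.7],
  [1, -206, -7, 0, -0.7],
])

```text
clock: 32.05
tcp_pos: [0.5358, 0.1521, 0.4947]
tool_rot: [0.735, 0.678, 0.0, 0.001]
wrist_force: [0.7, -0.0, -1.6]
finger_gap: 0.0092
```

```bash
python3 go.py st -60 120 283 85.4
```

```text
t 32.05 grasp w [536.  152.1 339.7] st [-60.5 278.2 339.7] phi 85.4 F [ 0.7 -0.  -1.6] gap 9.2
w [523.7  -5.6 283. ] shift [-158.2    0.3   56.7] -0.0
```

Emit:
servo_tool([
  [1, -35, 0, 0, 0],
  [1, -70, 0, 0, 0],
  [1, -105, 0, 10, 0],
  [1, -140, 0, 35, 0],
  [1, -158, 0, 57, 0],
])

```text
clock: 32.55
tcp_pos: [0.5236, -0.0054, 0.4369]
tool_rot: [0.735, 0.678, 0.0, 0.001]
wrist_force: [-0.6, 1.4, -1.8]
finger_gap: 0.0095
```

Emit:
servo_tool([
  [1, 0, 15, 0, 0],
  [1, 0, 35, 0, 0],
  [1, 0, 52, 0, 0],
  [1, 0, 60, 0, 0],
  [1, 0, 60, 0, 0],
])

```text
clock: 33.05
tcp_pos: [0.5846, -0.0081, 0.4365]
tool_rot: [0.735, 0.678, -0.0, 0.0]
wrist_force: [-0.3, -0.8, -1.9]
finger_gap: 0.0088
```

```bash
python3 go.py st 0 120 241 85.4;  python3 - <<'E'
from h import *
s=snapshot("scene");crop(s,260,150,120,90,"s24")
E
```

```text
t 33.05 grasp w [584.6  -8.1 281.5] st [  0.9 122.5 281.5] phi 85.43 F [-0.3 -0.8 -1.9] gap 8.8
w [583.5 -10.5 241. ] shift [-2.5 -0.9 40.5] 0.03
```

View pics/s24.png

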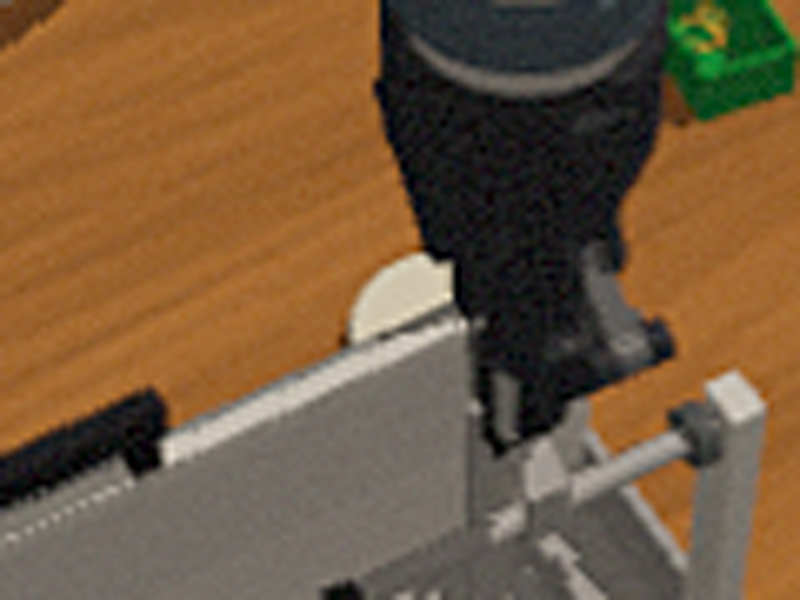

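Emit:
servo_tool([
  [1, 0, -0.7, 14, 0],
  [1, 0, -0.7, 28, 0],
  [1, 0, -0.7, 37, 0],
  [1, 0, -0.7, 40, 0],
  [1, 0, -0.7, 40, 0],
])

```text
clock: 33.6
tcp_pos: [0.583, -0.0078, 0.3969]
tool_rot: [0.735, 0.678, 0.0, 0.0]
wrist_force: [0.9, -0.3, -1.0]
finger_gap: 0.0091
```

Emit:
servo_tool([
  [1, 0, 0, 0.8, 0],
  [1, 0, 0, 1.3, 0],
  [1, 0, 0, 1.3, 0],
])

```text
clock: 33.9
tcp_pos: [0.5833, -0.0079, 0.396]
tool_rot: [0.735, 0.678, 0.001, 0.001]
wrist_force: [-0.2, 0.2, 5.7]
finger_gap: 0.0093
```

```bash
python3 go.py st 0.5 7 241 85.4
```

```text
t 33.9 grasp w [583.6  -8.  241. ] st [-1.000e-01  1.225e+02  2.410e+02] phi 85.42 F [-0.2  0.2  5.7] gap 9.3
w [ 574.9 -123.2  241. ] shift [-115.5    0.5    0. ] 0.02
```

Emit:
servo_tool([
  [1, -12, 0.2, 0, 0],
  [1, -34, 0.3, 0, 0],
  [1, -56, 0.4, 0, 0],
  [1, -78, 0.4, 0, 0],
  [1, -95, 0.5, 0, 0],
])

```text
clock: 34.4
tcp_pos: [0.5762, -0.1036, 0.3958]
tool_rot: [0.735, 0.678, 0.001, 0.0]
wrist_force: [0.9, 5.7, 4.9]
finger_gap: 0.0094
```

Emit:
servo_tool([
  [1, -12, 0, 0, 0],
  [1, -20, 0, 0, 0],
  [1, -20, 0, 0, 0],
])

```text
clock: 34.7
tcp_pos: [0.5747, -0.124, 0.3958]
tool_rot: [0.735, 0.678, 0.0, 0.001]
wrist_force: [0.9, -2.1, 4.8]
finger_gap: 0.009
```

```bash
python3 go.py st 0.5 7 241 85.4
```

```text
t 34.7 grasp w [ 574.9 -124.1  240.8] st [  0.6   6.1 240.8] phi 85.36 F [ 0.9 -2.1  4.8] gap 9.0
w [ 574.9 -123.2  241. ] shift [ 0.9 -0.1 -0.2] -0.04
```

Emit:
servo_tool([
  [1, 0, 0, -0.3, 0],
  [0.7, 0, 0, -0.3, 0],
  [0.5, 0, 0, -0.3, 0],
  [0.2, 0, 0, -0.3, 0],
  [0.2, 0, 0, -0.3, 0],
])

```text
clock: 35.2
tcp_pos: [0.5746, -0.1224, 0.3952]
tool_rot: [0.735, 0.678, -0.0, -0.0]
wrist_force: [-0.4, -0.0, 0.5]
finger_gap: 0.0342
```

Emit:
servo_tool([
  [0.2, 0, 0, -20, 0],
  [0.2, 0, 0, -55, 0],
  [0, 0, 0, -85, 0],
  [0, 0, 0, -100, 0],
])

```text
clock: 35.6
tcp_pos: [0.5744, -0.1223, 0.4981]
tool_rot: [0.735, 0.678, 0.001, 0.001]
wrist_force: [1.1, -0.1, -0.4]
finger_gap: 0.0425
```

Emit:
servo_tool([
  [0, 40, -20, 0, 0],
  [0, 85, -45, 0, 0],
  [0, 130, -70, 0, 0],
  [0, 175, -90, 0, 0],
  [0, 220, -110, 0, 0],
])

```text
clock: 36.1
tcp_pos: [0.4817, 0.1057, 0.4956]
tool_rot: [0.735, 0.678, 0.0, 0.0]
wrist_force: [0.5, -0.1, -0.6]
finger_gap: 0.0425
```

```bash
python3 go.py st -120 0 330 85.4
python3 - <<'E'
from h import *
s=snapshot("scene");t=snapshot("top");crop(s,140,150,260,195,"s25");crop(t,280,190,180,100,"t25")
import pickle; pickle.dump((s,t),open("d1.pkl","wb"))
E
```

```text
t 36.1 grasp w [481.8 105.7 340.6] st [-110.8  227.6  340.6] phi 85.4 F [ 0.5 -0.1 -0.6] gap 42.5
w [ 454.2 -120.4  330. ] shift [-227.6   -9.4   10.5] 0.0
```

View pics/s25.png

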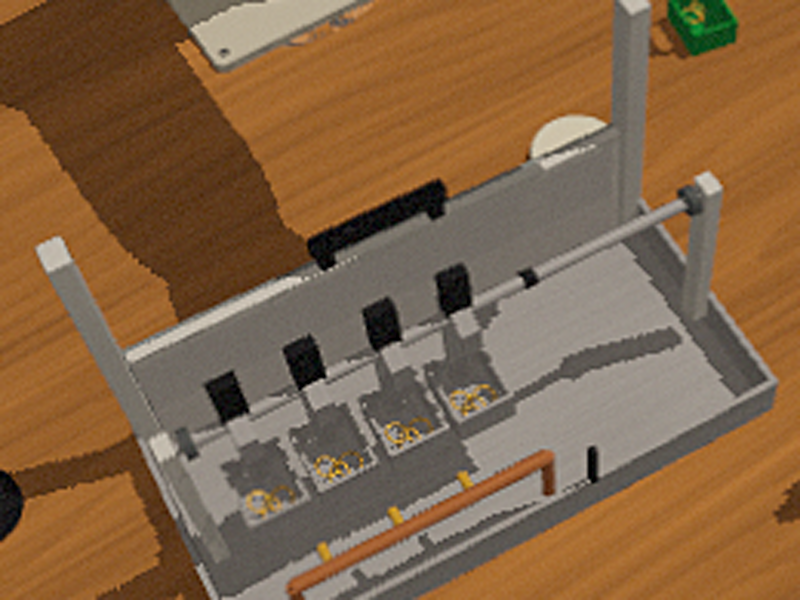

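View pics/t25.png

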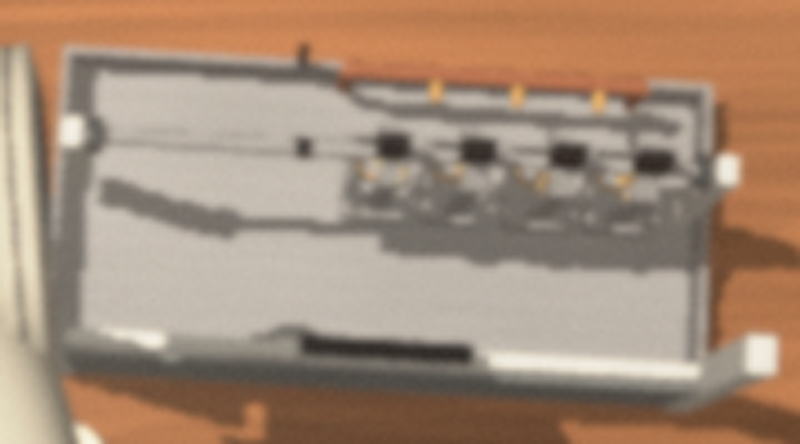

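Emit:
servo_tool([
  [0, -40, 0, 0, 0],
  [0, -90, 0, 0, 0],
  [0, -140, -4, 0, 0],
  [0, -190, -7, 0, 0],
  [-0.1, -227.5, -9.5, 0, 0],
])

```text
clock: 36.7
tcp_pos: [0.4547, -0.1244, 0.4954]
tool_rot: [0.735, 0.678, -0.0, 0.0]
wrist_force: [1.0, 0.6, 0.4]
finger_gap: 0.0467
```

Emit:
servo_tool([
  [-0.2, 0, 0, 0, 0],
  [-0.2, 0, 0, 40, 0],
  [-0.2, 0, 0, 85, 0],
  [-0.2, 0, 0, 125, 0],
  [-0.2, 0, 0, 125, 0],
])

```text
clock: 37.2
tcp_pos: [0.4542, -0.121, 0.3663]
tool_rot: [0.735, 0.678, -0.002, -0.004]
wrist_force: [-0.2, -0.2, 0.3]
finger_gap: 0.0512
```

```bash
python3 go.py st -120 0 167.5 85.4
python3 - <<'E'
from h import *
import pickle
from go import fromST
s,t=pickle.load(open("d1.pkl","rb"))
for z in(.165,.17): print(proj(s,fromST([-.12,0,z])),proj(t,fromST([-.12,0,z])))
s=snapshot("scene");crop(s,180,130,160,120,"s26")
E
```

```text
t 37.2 grasp w [ 453.  -120.4  211.3] st [-1.212e+02 -1.000e-01  2.113e+02] phi 85.44 F [-0.2 -0.2  0.3] gap 51.2
w [ 454.2 -120.4  167.5] shift [ 0.   1.5 43.8] 0.04
[[262.4611562  220.44960707]] [[366.70375306 268.26559926]]
[[262.19408305 219.16396414]] [[366.83072706 268.08731468]]
```

View pics/s26.png

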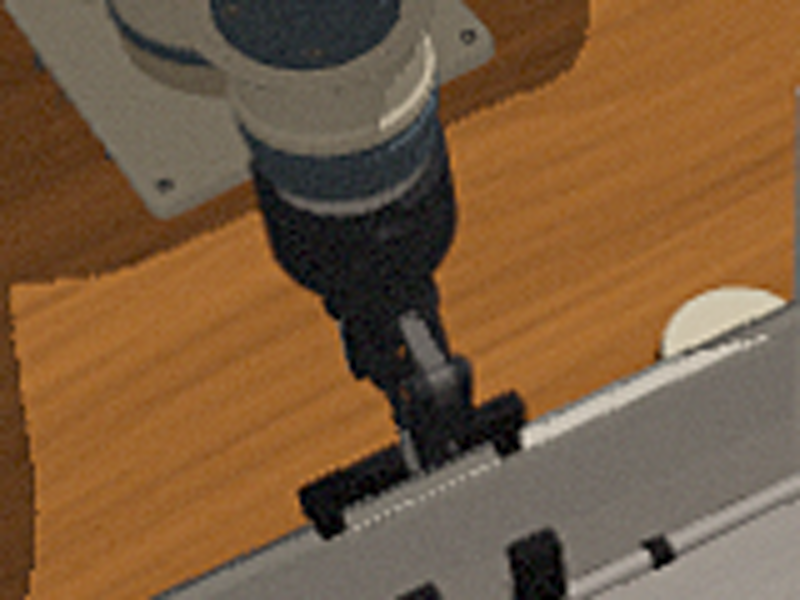

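Emit:
servo_tool([
  [-0.2, 0, 1, 20, 0],
  [-0.2, 0, 1, 40, 0],
  [1, 0, 1, 40, 0],
  [1, 0, 1, 40, 0],
  [1, 0, 1, 40, 0],
], newtons=60)

```text
clock: 37.75
tcp_pos: [0.4553, -0.1218, 0.3319]
tool_rot: [0.735, 0.678, -0.002, -0.001]
wrist_force: [2.9, -0.9, 4.4]
finger_gap: 0.01
```

Emit:
servo_tool([
  [1, 0, 0, 0, 0],
  [1, 0, 0, 0, 0],
])

```text
clock: 37.95
tcp_pos: [0.4553, -0.1218, 0.3319]
tool_rot: [0.735, 0.678, -0.001, -0.0]
wrist_force: [-11.2, 0.2, 3.4]
finger_gap: 0.0104
```

```bash
python3 go.py st -120 0 287 85.4
```

```text
t 37.95 grasp w [ 454.9 -122.   176.9] st [-119.2   -1.5  176.9] phi 85.41 F [-11.2   0.2   3.4] gap 10.4
w [ 454.2 -120.4  287. ] shift [   1.4   -1.1 -110.1] 0.01
```

Emit:
servo_tool([
  [1, 0, -0.5, -10, 0],
  [1, 0, -0.5, -30, 0],
  [1, 0, -0.5, -50, 0],
  [1, 0, -0.5, -70, 0],
  [1, 0, -0.5, -90, 0],
])

```text
clock: 38.45
tcp_pos: [0.4552, -0.1219, 0.4215]
tool_rot: [0.735, 0.678, -0.001, -0.001]
wrist_force: [-3.1, -3.9, -13.8]
finger_gap: 0.0104
```

Emit:
servo_tool([
  [1, 0, 0, -10, 0],
  [1, 0, 0, -20, 0],
  [1, 0, 0, -27, 0],
  [1, 0, 0, -27, 0],
])

```text
clock: 38.85
tcp_pos: [0.455, -0.1218, 0.4494]
tool_rot: [0.735, 0.678, -0.001, 0.0]
wrist_force: [-8.7, -1.4, 1.4]
finger_gap: 0.0102
```

```bash
python3 go.py st -120 0 297 85.4
python3 - <<'E'
from h import *
s=snapshot("scene");crop(s,140,100,260,195,"s27")
E
```

```text
t 38.85 grasp w [ 454.8 -122.   294.4] st [-119.2   -1.5  294.4] phi 85.41 F [-8.7 -1.4  1.4] gap 10.2
w [ 454.2 -120.4  297. ] shift [ 1.5 -0.8 -2.6] 0.01
```

View pics/s27.png

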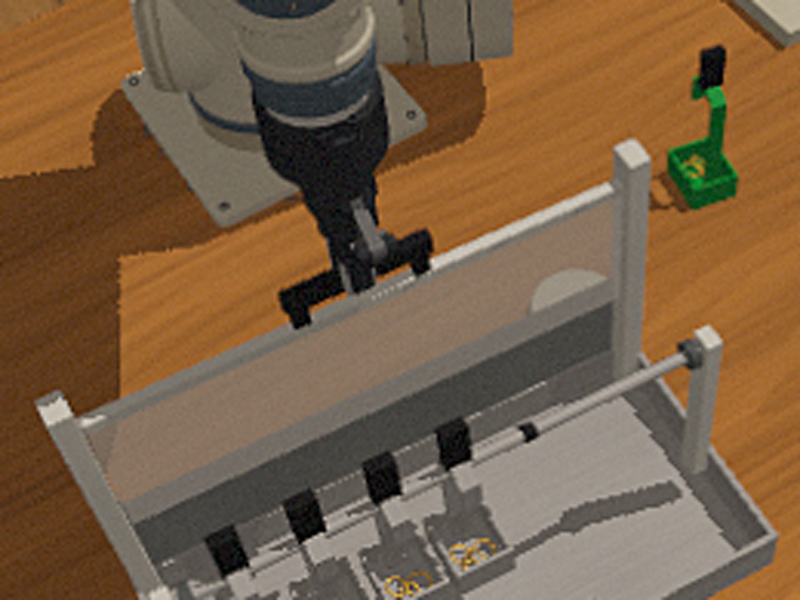

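Emit:
servo_tool([
  [1, 0, 0, -1.5, 0],
  [1, 0, 0, -3, 0],
  [1, 0, 0, -3, 0],
])

```text
clock: 39.2
tcp_pos: [0.4552, -0.1219, 0.4512]
tool_rot: [0.735, 0.678, -0.001, -0.0]
wrist_force: [-5.5, -2.0, -9.2]
finger_gap: 0.0108
```

```bash
python3 go.py
```

```text
t 39.2 grasp w [ 454.8 -122.   296.2] st [-119.3   -1.5  296.2] phi 85.41 F [-5.5 -2.  -9.2] gap 10.8
```

Emit:
servo_tool([
  [1, 0, 0, -1, 0],
  [1, 0, 0, -2.5, 0],
  [1, 0, 0, -2.5, 0],
])

```text
clock: 39.5
tcp_pos: [0.4555, -0.1221, 0.452]
tool_rot: [0.735, 0.678, -0.001, -0.002]
wrist_force: [-2.9, -3.8, -23.7]
finger_gap: 0.0101
```

```bash
python3 go.py
```

```text
t 39.5 grasp w [ 454.8 -122.   297. ] st [-119.3   -1.6  297. ] phi 85.41 F [ -2.9  -3.8 -23.7] gap 10.1
```

Emit:
servo_tool([
  [1, 0, 0, -1, 0],
  [1, 0, 0, -1, 0],
  [0.5, 0, 0, 0, 0],
  [-0.2, 0, 0, 0, 0],
  [-0.2, 0, 0, 0, 0],
])

```text
clock: 40.0
tcp_pos: [0.456, -0.1218, 0.4547]
tool_rot: [0.735, 0.678, 0.001, 0.002]
wrist_force: [-0.1, -0.8, -1.0]
finger_gap: 0.0494
```

Emit:
servo_tool([
  [-0.2, 0, 0, 0, 0],
  [-0.2, 0, 0, -20, 0],
  [-0.2, 0, 0, -50, 0],
  [-0.2, 0, 0, -90, 0],
])

```text
clock: 40.4
tcp_pos: [0.4556, -0.1217, 0.5438]
tool_rot: [0.735, 0.678, -0.0, -0.0]
wrist_force: [1.4, 0.1, 0.3]
finger_gap: 0.0514
```

```bash
python3 go.py
python3 - <<'E'
from h import *
from go import fromST
s=snapshot("scene");crop(s,140,100,260,195,"s28");t=snapshot("top");crop(t,180,130,280,210,"t28")
for z in(.28,.285): print(proj(s,fromST([-.12,0,z])),proj(s,fromST([-.12,0.055,z])),proj(s,fromST([-.12,-.055,z])))
E
```

```text
t 40.4 grasp w [ 455.4 -121.6  388.8] st [-118.7   -1.1  388.8] phi 85.43 F [1.4 0.1 0.3] gap 51.4
[[255.77429388 188.12180906]] [[279.73294971 177.6243822 ]] [[231.21810461 198.9402918 ]]
[[255.45555332 186.57353797]] [[279.51932575 176.05367244]] [[230.78885285 197.41791576]]
```

View pics/s28.png

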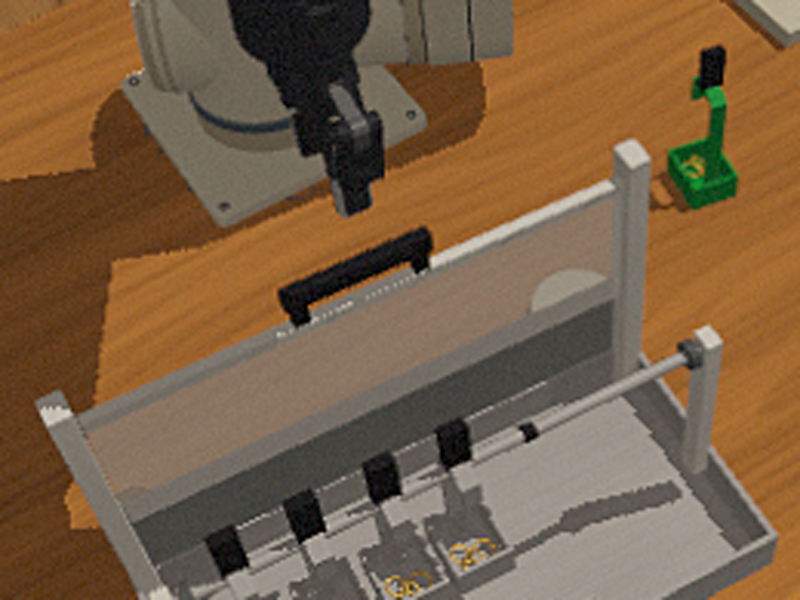

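View pics/t28.png

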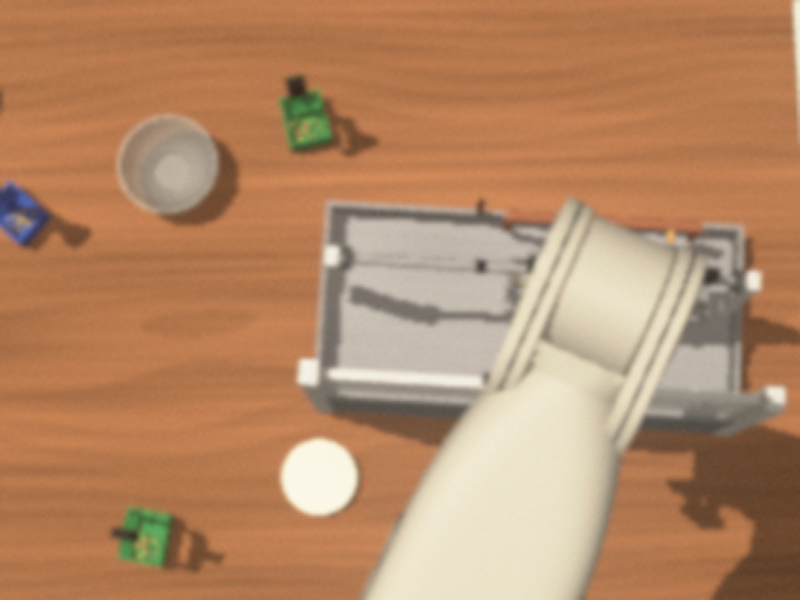

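Run:
```python
from workcell import close_job
print(close_job())
```

```text
the job is handed in; nothing more can be done
None
```

The job is done and handed in at about 40 s of the 210 s allowed. I lowered the guard to its stop, then hooked all four grey baskets onto the rail left of the mark. I slid each one right along the rail, keeping it pressed down so it never lifted off. With the guard still down, I raised it again to its upper stop.

**Baskets:** the last pictures show all four hanging level right of the mark, at station y of about −155, −101, −46 and +7. The basket nearest the mark has its edge at about y = +30, against the band's edge at +55.

**Guard:**
- **Lowering:** it pushed back with about 34 N at the lower stop. Before raising, the camera still put the handle at its lowered height, about 1 pixel off the prediction.
- **Raising:** it travelled about 120 mm and pushed back with 24 N at the upper stop. After I released it, the camera put the handle at about 284–286 mm, against the expected 285 mm; that camera reading is only good to about 2 mm.

**Other things on the bench:** the bystanders and look-alikes that were in the last pictures stood where they started. I did not measure them again. No check failed, and I saw no basket knocked aside.

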